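Brush out the mixing cups and winch them down into the washer

ROBOT

A 6-joint arm with a two-finger parallel gripper is mounted at the origin on a cart in front of the work surface, level with it; the furniture and walls round the work are solid. World frame = base frame: x ahead of the robot, y to its left, z up, the work surface at z = 0. Lengths are in m, angles in rad, forces in N, time in s.
With the tool pointing down it reaches from about 0.275 to 0.85 m from the base axis. Payload 19 kg.
Tool frame: the origin (TCP) lies at the very end of the fingers, on their centre line; the grasp point (between the pads) lies 19 mm behind it; z points along the fingers, y is the line along which they close (so a half turn about z gives the same grasp; the last joint's range is limited). The gripper opens to 85 mm and grips with 20 to 120 N. Pads are 22 mm wide; open, the fingers measure 114 mm over their backs; the gripper's body (76 mm by 85 mm) begins 54 mm behind the grasp point. The pads swing forward as they close: fully open they stand 13 mm farther back than shut.
Start: joints at [1.102, 0.15, 1.437, -0, 1.554, -0.134], TCP at [0.189, 0.543, 0.203] pointing down, gripper open.
Joint ranges: [-2.8, 2.8], [-0.68, 2.1], [0.12, 2.68], [-1.39, 4.53], [0.16, 2.79], [-2.81, 2.81]. Speed limits (rad/s): [1.89, 1.89, 2.22, 3.01, 3.01, 3.01].

INTERFACE

Orientations are given as a rotation vector (axis times angle).
In Python, from cell import * gives the robot as it stands.
- The arm moves only by the tool drive_tool, never from a script. Its arguments are lists of equal length, an entry for each row: "slide": the shift along the tool's x, y, z in m, a list of three; "turn": the turn about the tool's z in degrees. In form: {"slide": [[tx, ty, tz], ...], "turn": [turn, ...]}. A call has 1 to 12 rows; each row is the pose to reach, as a shift and turn from the pose commanded when the call began, along the tool's axes at that moment; what a row does not reach only later rows make up. A row lasts 1/12 s, in which the tool goes at most 41.7 mm and 7.16 degrees, less where a joint would pass 70% of its speed; a pose out of reach is approached as far as the arm can. A call with a gripper value outside its range is refused whole. "jaw" is the opening, from 0 (shut) to 1 (fully open), set as the call begins (left out, the last holds). The fingers move at their own pace and stop on an object; "squeeze" is the grip in N (left out, the last holds). Time passes only in rows, so rows that repeat a pose let the fingers close. It gives the time, the measured TCP pose, the force, the opening and the grip force at its end, in the units of the state.
- observe(): the state, without advancing time (a new reading comes with each control period).
- snapshot(name): name is "scene" or "top" or "wrist"; returns the picture (384x512x3 uint8, red, green, blue); there is no depth.
- camera_info(name): a dict with "fx", "fy", "cx", "cy" (pixels), "R" (3x3) and "t" (3): a world point X has camera coordinates R X + t. Camera axes: x right, y down, z forward; pixel columns grow to the right and rows downward; lengths in m; the calibration is good to about 2 mm. The wrist camera is an equidistant fisheye: a pixel r from the principal point sees the ray r / f radians off the axis. A picture is of the moment at which its call begins: read the wrist's pose just before it. camera_info takes no time and is no camera call; for the wrist camera it gives the pose at the moment of the call.
- finish_job(): hands the job in; it is judged then, once.
The state is a dict: "clock": time; "joint_positions": joint angles; "qvel": joint speeds; "joint_torque": joint torques, N m; "eef_pos": TCP position; "orientation": TCP orientation; "wrist_force": force on the tool from outside, world axes, zero at the start; "moment": the same for the moment, N m; "finger_gap": finger opening in m; "grip_force": force on a finger pad.
Only numpy, scipy, OpenCV 4.12 (cv2) and the standard library are available. Lean on these libraries where they do the work, as an engineer would, in place of code of your own. Each camera call takes 0.05 s, during which the arm holds its last target. There are 200 camera calls.

TASK

Brush out the mixing cups on the bench, lightest colour first (white, then yellow, then blue, as far as they are there), pushing the brush right down to the bottom of each cup, drawing it up and pushing it down again, and put the brush back in its pot. Handling the thin cups gently, stand them all upright on the raised tray of the washer; then throw the red pawl lever fully over and, with the load in hand at the crank, wind up a little so that the pawl jumps out and let the crank turn back slowly until the tray is fully down in the tank. Never let the tray run down freely, and leave the other things on the bench where they are.

Things in the scene. Friction and masses are not known exactly. Their poses are not given: they have to be found in the camera images.
- washer: bench parts washer, fixed: open steel tank 136 mm wide (its x), 298 mm long (its y, -156 to +142 mm), rim 125 mm high, with a blue winch gearbox (top at 130 mm) at its -y end. Origin on the bench under the middle of the tray; x away from the robot, y away from the gearbox, z up.
- tray_top (a point): point on the upper face of the flat aluminium tray, straight above the washer's origin, axes as the washer's. Tray 120 mm wide (x), from y = -147 to +134 mm; at its -y end stands the strip it hangs from (inner face y = -140 mm, top 123 mm above the tray). At the start 118 mm above the bench, 7 mm below the tank's rim; 18 mm when fully down. Tray 2.2 kg.
- tray (a joint): how far the tray is lowered, m: 0 at the start (held by the pawl, within 2 mm), 0.100 fully down on its stop; winding up can raise it to -0.012. It sinks 0.100 in 1.2 turns of the crank, by its own weight as soon as the pawl is out.
- crank (a joint): crank angle, rad: 0 at the start (within 0.1), positive clockwise seen from above = lowering (75.4 rad per m of tray), negative = winding up. The load pulls it clockwise with about 0.3 N m (5 to 6 N at the knob). Keep the knob below about 0.2 m/s when lowering.
- crank_axle (a point): point on the crank's vertical axle, at the height of knob_grip, 202 mm above the bench
- knob_grip (a point): grip point of the black crank knob, an upright cylinder 26 mm across, 172 to 222 mm above the bench, spinning freely on its pin; this point is 55 mm from the axle, 202 mm above the bench. Lead it round in a level circle, wrist not turning. All below it is under 183 mm but the tray's strip (241 mm while the tray is up), between crank and tank.
- pawl_lever (a joint): red pawl lever, rad: 0 = pawl in the ratchet wheel, 0.7 = thrown fully over; turns clockwise seen from above, stays where put (2 N at the handle). It moves the brass pawl by a spring: under load the tooth keeps the pawl caught even then; it jumps out only when the crank is wound up (counter-clockwise) a little (0.3 rad is enough). From then only the hand on the crank holds the tray.
- pawl_handle (a point): near the top of the upright handle of the red pawl lever, a 16 mm cylinder 148 to 182 mm above the bench; this point is at 170 mm, 80 mm from the lever's vertical pin, which is at x = -46, y = -244 mm in the washer's frame
- brush_pot: fixed white brush pot, 68 mm across, 62 mm high, with a round well 42 mm across at the top and a floor 6 mm above the bench. Origin under its centre.
- brush: round cup brush, 195 mm long, standing in the brush pot handle up; origin at the centre of the bristle tip, z along the brush to the handle's end. Bristle head 28 mm across up to z = 80 mm, wooden handle 25 mm across from z = 110 to 195 mm. 80 g.
- cup_white: white thin-walled plastic mixing cup, 58 mm across, 82 mm high, straight wall 3 mm, floor 5 mm, open at the top, upright on the bench; may be absent. Origin at the centre of its underside, z up. 110 g. Its thin wall stands a light grip only (up to 40 N on a finger is safe).
- cup_yellow: yellow thin-walled plastic mixing cup, 58 mm across, 82 mm high, straight wall 3 mm, floor 5 mm, open at the top, upright on the bench; may be absent. Origin at the centre of its underside, z up. 110 g. Its thin wall stands a light grip only (up to 40 N on a finger is safe).
- cup_blue: blue thin-walled plastic mixing cup, 58 mm across, 82 mm high, straight wall 3 mm, floor 5 mm, open at the top, upright on the bench; may be absent. Origin at the centre of its underside, z up. 110 g. Its thin wall stands a light grip only (up to 40 N on a finger is safe).
- sanding_block: wooden sanding block, 64x111x30 mm, on the bench, to be left alone
- screw_jar: screw jar with red lid, 66 mm across, 88 mm high, to be left alone
- masking_tape: roll of masking tape, 110 mm across, 24 mm high, to be left alone
There are look-alikes about, which are no part of the job. Of the things that look like the cup_blue, the smaller one is meant. Leave any green look-alike of the cup_yellow alone.

How it is judged:
On the way, in this order (a step that is already met when the one before it is completed fails the run):
1. brush pushed down to the bottom inside the white cup (tip within about 17 mm of its inner floor) (z of brush in the frame of cup_white between -0.005 and 0.022 m and horizontal distance between brush and cup_white below 0.022 m), for 0.04 s.
2. brush drawn up at least half-way in the white cup (z of brush in the frame of cup_white between 0.045 and 0.1 m and horizontal distance between brush and cup_white below 0.026 m), for 0.04 s.
3. brush pushed down to the bottom of the white cup a second time (all of step 1), for 0.04 s.
4. brush pushed down to the bottom inside the yellow cup (tip within about 17 mm of its inner floor) (z of brush in the frame of cup_yellow between -0.005 and 0.022 m and horizontal distance between brush and cup_yellow below 0.022 m), for 0.04 s.
5. brush drawn up at least half-way in the yellow cup (z of brush in the frame of cup_yellow between 0.045 and 0.1 m and horizontal distance between brush and cup_yellow below 0.026 m), for 0.04 s.
6. brush pushed down to the bottom of the yellow cup a second time (all of step 4), for 0.04 s.
7. brush pushed down to the bottom inside the blue cup (tip within about 17 mm of its inner floor) (z of brush in the frame of cup_blue between -0.005 and 0.022 m and horizontal distance between brush and cup_blue below 0.022 m), for 0.04 s.
8. brush drawn up at least half-way in the blue cup (z of brush in the frame of cup_blue between 0.045 and 0.1 m and horizontal distance between brush and cup_blue below 0.026 m), for 0.04 s.
9. brush pushed down to the bottom of the blue cup a second time (all of step 7), for 0.04 s.
10. with every cup standing on the raised tray, the pawl lever is thrown over (x of cup_white in the frame of tray_top between -0.038 and 0.038 m and y of cup_white in the frame of tray_top between -0.115 and 0.11 m and z of cup_white in the frame of tray_top between -0.006 and 0.006 m and angle between each of cup_white, cup_yellow, cup_blue's own z axis and vertical below 0.12 rad and x of cup_yellow in the frame of tray_top between -0.038 and 0.038 m and y of cup_yellow in the frame of tray_top between -0.115 and 0.11 m and z of cup_yellow in the frame of tray_top between -0.006 and 0.006 m and x of cup_blue in the frame of tray_top between -0.038 and 0.038 m and y of cup_blue in the frame of tray_top between -0.115 and 0.11 m and z of cup_blue in the frame of tray_top between -0.006 and 0.006 m and value of joint pawl_lever above 0.5 rad and value of joint tray below 0.03 m), for 0.1 s.
At the end, for the whole second after the job is handed in: Every cup present stands upright (within 0.12 rad) on the tray, the tray is down (joint over 0.096 m), the pawl lever is thrown (over 0.5 rad), the brush stands in its pot (tip within 22 mm of its axis and 20 mm of the bench, tilt under 0.25 rad), all at rest and released (x of cup_white in the frame of tray_top between -0.038 and 0.038 m and y of cup_white in the frame of tray_top between -0.115 and 0.11 m and z of cup_white in the frame of tray_top between -0.006 and 0.006 m and angle between each of cup_white, cup_yellow, cup_blue's own z axis and vertical below 0.12 rad and x of cup_yellow in the frame of tray_top between -0.038 and 0.038 m and y of cup_yellow in the frame of tray_top between -0.115 and 0.11 m and z of cup_yellow in the frame of tray_top between -0.006 and 0.006 m and x of cup_blue in the frame of tray_top between -0.038 and 0.038 m and y of cup_blue in the frame of tray_top between -0.115 and 0.11 m and z of cup_blue in the frame of tray_top between -0.006 and 0.006 m and value of joint tray above 0.096 m and value of joint pawl_lever above 0.5 rad and horizontal distance between brush and brush_pot below 0.022 m and z of brush in the frame of brush_pot below 0.02 m and angle between brush's own z axis and vertical below 0.25 rad and linear speed of each of cup_white, cup_yellow, cup_blue below 0.02 m/s); the robot touches nothing.
It fails at once if the tray sinks faster than 0.06 m/s (velocity of joint tray above 0.06 m/s).
It fails at once if a cup is squeezed with more than 90 N (both fingers together) (contact force between the fingers and cup_white above 90 N or contact force between the fingers and cup_yellow above 90 N or contact force between the fingers and cup_blue above 90 N).
It fails at once if the sanding block, screw jar or masking tape is shifted by more than 30 mm (distance of any of sanding_block, screw_jar, masking_tape from where it was at the start of the episode above 0.03 m).
Of cup_white, cup_yellow, cup_blue only 2 to 3 are there at a start; the rules pass over those that are not, and their reading is None.
At some moment in a run one of cup_white, cup_yellow, cup_blue may be knocked a few centimetres aside while the robot is not near it.
It also fails if it takes over 210 s, if anything falls off the work surface, if the arm or the gripper's body presses on something with over 40 N, if the wrist force passes 120 N, or if a joint passes its speed limit or range.

## Working session

There is one attempt and no reset: what is moved stays moved. The work goes in short steps, Python scripts to look and compute and a tool call to move; the robot and the scene stay as the last step left them, time stands still between calls to the robot, and variables do not carry over. Pictures are saved under pics/ and viewed, at most 14 in all, crops included, and the job is handed in when it is done.

Besides the shell and the picture viewer there is one more tool, called after "Request:" as name([rows], argument=value, ...), one row to a line, values as JSON. drive_tool: Moves the arm, as the interface text tells. Its arguments: {"type":"object","properties":{"slide":{"type":"array"},"turn":{"type":"array"},"jaw":{"type":"number"},"squeeze":{"type":"number"}},"required":["slide","turn"]}

```bash
mkdir -p pics; ls
python3 - <<'E'
from cell import *
import cv2
print(observe())
for n in ("scene","top"):
    print(n,camera_info(n))
    cv2.imwrite(f"pics/{n}0.png",cv2.resize(snapshot(n)[:,:,::-1],(800,600),interpolation=cv2.INTER_CUBIC))
E
```

```text
pics
{'clock': 0.0, 'joint_positions': array([ 1.10198587e+00,  1.50975508e-01,  1.43797727e+00,  2.52913462e-05,
        1.55379281e+00, -1.34004556e-01]), 'qvel': array([ 0.00074468, -0.00047178,  0.00072184,  0.00019029,  0.0008902 ,
       -0.00131077]), 'joint_torque': array([-1.83345226e-03, -7.13072348e+01, -5.70865059e+01, -2.98692503e-04,
        8.85290239e-03,  1.56746061e-06]), 'eef_pos': array([0.18883265, 0.54283732, 0.20210821]), 'orientation': array([-5.23398541e-01, -3.09731389e+00,  1.71738977e-03]), 'wrist_force': array([ 0.39865118, -0.63853373, -0.05207556]), 'moment': array([-0.0366253 ,  0.01960938,  0.04553166]), 'grip_force': 0.0, 'finger_gap': 0.08567751837107764}
scene {'fx': 483.4000027543051, 'fy': 483.4000027543051, 'cx': 258.289923293542, 'cy': 186.04946720699598, 'R': array([[ 0.33401987, -0.94244424, -0.01515185],
       [-0.47727832, -0.15525074, -0.86492925],
       [ 0.81279526,  0.29613521, -0.50166504]]), 't': array([-0.22341677,  0.36306526,  1.59695155])}
top {'fx': 382.8384988577683, 'fy': 382.8384988577683, 'cx': 251.40999629430695, 'cy': 184.56222275436846, 'R': array([[-0.02358866, -0.99943421, -0.02397557],
       [-0.99077062,  0.02657279, -0.13291902],
       [ 0.13348092,  0.02061891, -0.99083687]]), 't': array([-0.00990763,  0.53676355,  1.32690545])}
```

View pics/scene0.png

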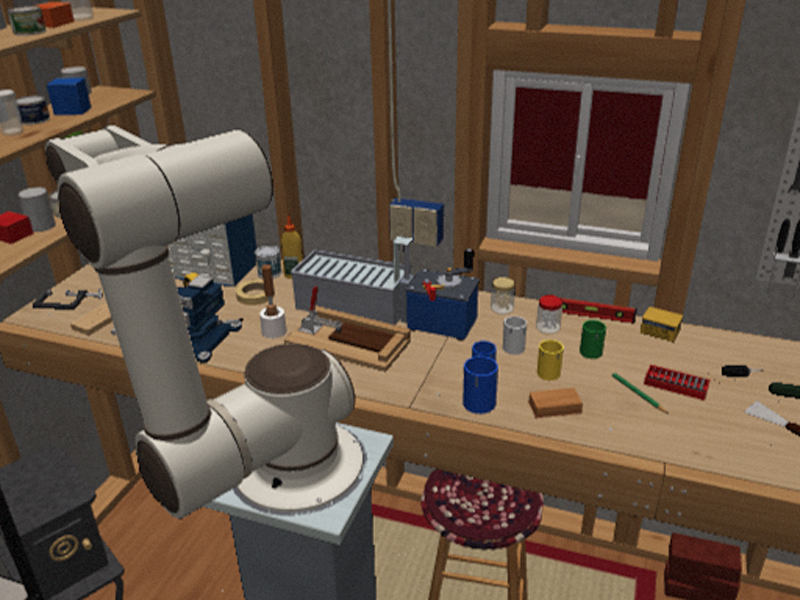

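View pics/top0.png

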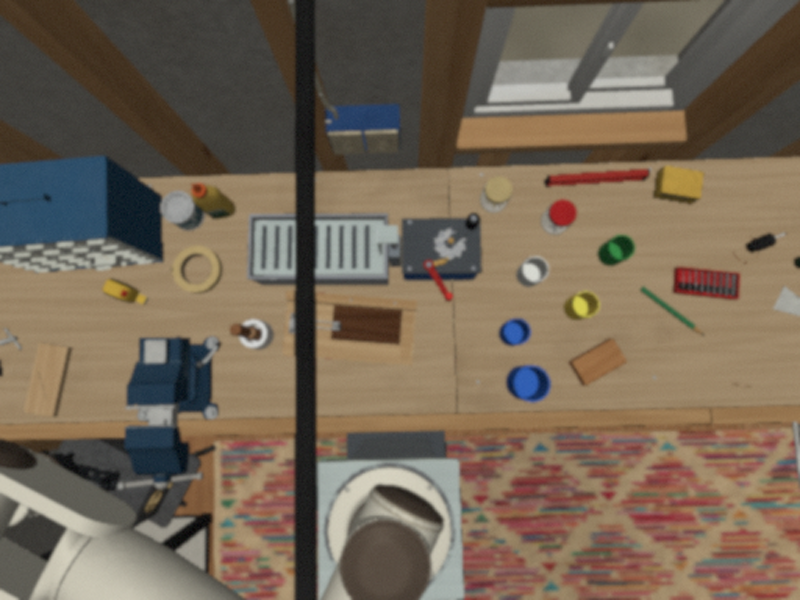

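The `top` picture has five cups. White is at (533,270) and yellow at (584,305); the green cup at (617,250) is a look-alike of yellow. There are two blues, a small one at (515,332), which is the one meant, and a large one at (529,383). The brush pot is at (253,334), the tray spans x 250–388, and the crank knob is at (473,221). The lever handle is at (448,297). I'll check these in close crops.

```bash
cat > h.py <<'E'
import numpy as np, cv2
from cell import *
from scipy.spatial.transform import Rotation as Rn
def ray(n,u,v,ci=None):
    c=ci or camera_info(n); R,t=np.array(c["R"]),np.array(c["t"])
    x,y=(u-c["cx"])/c["fx"],(v-c["cy"])/c["fy"]
    if n=="wrist":
        r=np.hypot(x,y); s=np.sinc(r/np.pi); d=np.array([x*s,y*s,np.cos(r)])
    else: d=np.array([x,y,1.])
    return -R.T@t, R.T@d
def at(n,u,v,z,ci=None):
    o,d=ray(n,u,v,ci); return o+d*(z-o[2])/d[2]
def proj(n,X,ci=None):
    c=ci or camera_info(n); p=np.array(c["R"])@np.asarray(X,float)+np.array(c["t"])
    if n=="wrist":
        th=np.arctan2(np.hypot(p[0],p[1]),p[2]); q=p[:2]/np.hypot(p[0],p[1])*th
    else: q=p[:2]/p[2]
    return np.array([c["fx"]*q[0]+c["cx"],c["fy"]*q[1]+c["cy"]])
def crop(n,c0,r0,w,h,s,name,img=None):
    im=snapshot(n) if img is None else img
    cv2.imwrite("pics/"+name,cv2.resize(im[r0:r0+h,c0:c0+w,::-1],None,fx=s,fy=s,interpolation=cv2.INTER_CUBIC))
    return im
def move(target,yaw=None):
    """shift in tool axes from the measured pose to the target TCP, and turn"""
    s=observe(); R=Rn.from_rotvec(s["orientation"]).as_matrix()
    return R.T@(np.array(target)-s["eef_pos"])
E
python3 - <<'E'
from h import *
im=crop("top",250,108,156,156,3.8,"c1.png")
crop("top",105,125,155,115,5,"c2.png",im)
E
```

```text
(no output)
```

View pics/c1.png

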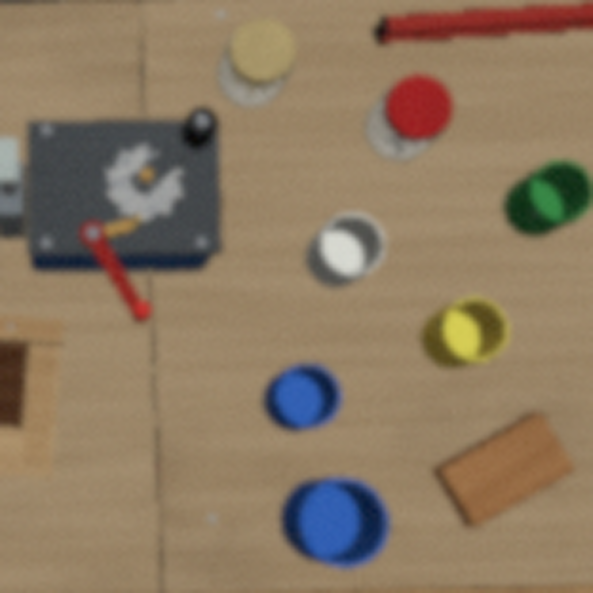

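View pics/c2.png

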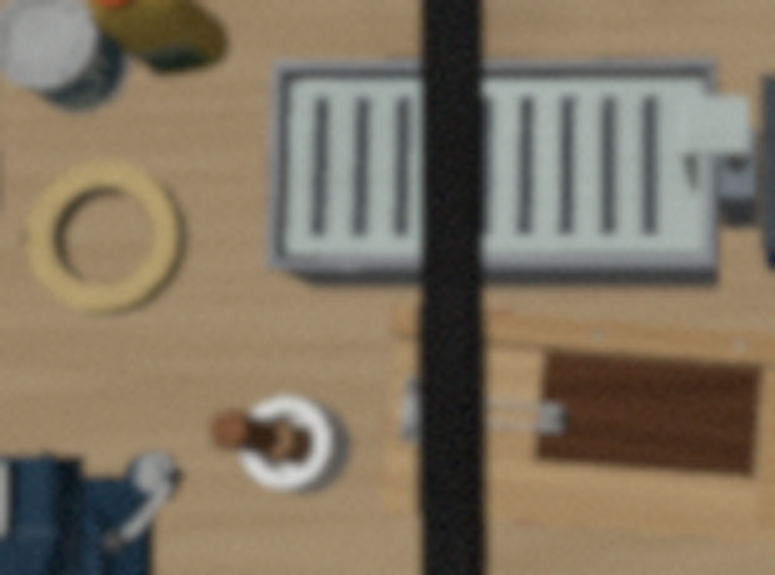

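`c1` (3.8×) confirms the choices. White spans x 306–385, y 211–285; yellow x 421–509, y 295–366; small blue x 265–341, y 363–430. The knob top is at (203,120), the lever handle top at (142,311) and its pin at (92,232).

In `c2` (5×) the pot rim centre is at about (285,443) and the brush end at (230,428). The tank rim corners are (272,60), (716,62) and (268,268).

Run:
```python
from h import *
from scipy.optimize import least_squares
c1=lambda u,v:(250+(u+.5)/3.8-.5,108+(v+.5)/3.8-.5)
c2=lambda u,v:(105+(u+.5)/5-.5,125+(v+.5)/5-.5)
a=np.linspace(0,2*np.pi,60)
def fit(box,r,h,f):
    l,t=f(box[0],box[2]);rr,b=f(box[1],box[3]); ci=camera_info("top")
    def res(p):
        P=np.array([proj("top",[p[0]+r*np.cos(k),p[1]+r*np.sin(k),z],ci) for z in (0,h) for k in a])
        return np.r_[P.min(0)-[l,t],P.max(0)-[rr,b]]
    s=least_squares(res,at("top",(l+rr)/2,(t+b)/2,h/2)[:2]); return s.x,s.fun
for n,b in dict(white=(306,385,211,285),yellow=(421,509,295,366),blue=(265,341,363,430),big=(283,389,476,568),green=(505,593,161,235)).items(): print(n,fit(b,.029,.082,c1))
print("jarlid",at("top",*c1(419,107),.088))
print("pot",at("top",*c2(285,443),.062))
print("brush end",at("top",*c2(230,428),.2))
for p in ((272,60),(716,62),(268,268),(716,268)): print("tank",at("top",*c2(*p),.125))
print("knob",at("top",*c1(203,120),.222),"handle",at("top",*c1(142,311),.182),"pin",at("top",*c1(92,232),.14), "axle",at("top",*c1(148,175),.17))
for p in [(32,122),(216,122),(28,253),(216,251)]: print("gb",at("top",*c1(*p),.13))
print("tape",at("top",*c2(103,237),.02),"vise",at("top",*c2(155,475),.15))
for n in("top","scene"): print(n,-camera_info(n)["R"].T@camera_info(n)["t"])
```

```text
white (array([ 0.56787562, -0.338831  ]), array([-0.24340869, -0.23185566,  0.22837297,  0.24129158]))
yellow (array([ 0.48788281, -0.44417227]), array([-0.12806723, -0.12938905,  0.12007158,  0.13475312]))
blue (array([ 0.43085332, -0.29245446]), array([-0.43531162, -0.20903806,  0.40839958,  0.21637108]))
big (array([ 0.3176554 , -0.31696753]), array([ 3.22857888,  3.45943144, -3.02489969, -3.1926894 ]))
green (array([ 0.60981307, -0.52989077]), array([-0.69477237, -0.57007557,  0.65185908,  0.59158855]))
jarlid [ 0.68930417 -0.40351688  0.088     ]
pot [0.44079732 0.29044725 0.062     ]
brush end [0.44200891 0.28936377 0.2       ]
tank [0.69727521 0.28508767 0.125     ]
tank [ 0.68684713 -0.01691049  0.125     ]
tank [0.5541983 0.2865417 0.125    ]
tank [ 0.54602185 -0.01376347  0.125     ]
knob [ 0.64909438 -0.19112504  0.222     ] handle [ 0.49795967 -0.13859868  0.182     ] pin [ 0.57313151 -0.10082234  0.14      ] axle [ 0.61571517 -0.14874569  0.17      ]
gb [ 0.67505897 -0.0513105   0.13      ]
gb [ 0.67023738 -0.21351198  0.13      ]
gb [ 0.55782675 -0.04477587  0.13      ]
gb [ 0.55509015 -0.20859694  0.13      ]
tape [0.59699839 0.43591752 0.02      ] vise [0.41644165 0.35231869 0.15      ]
top [ 0.35445929 -0.05152467  1.38585539]
scene [-1.05008582 -0.62710527  1.11177535]
```

Checks: the tank measures 0.142 × 0.30 m, knob to axle 54 mm and lever 82 mm, and the pin lands within 5 mm of its given place. That puts the washer origin at about (0.621, 0.142) with a yaw of about −0.03. First I'll go up, turn so that tool y = world x (and tool x = world y), and move over the brush.

Request:
drive_tool([
  [0,0,-0.04],
  [0,0,-0.08],
  [0,0,-0.12],
  [-0.035,-0.017,-0.12],
  [-0.07,-0.034,-0.12],
  [-0.105,-0.051,-0.12],
  [-0.14,-0.068,-0.12],
  [-0.175,-0.085,-0.12],
  [-0.21,-0.102,-0.12],
  [-0.25,-0.12,-0.12],
  [-0.29,-0.14,-0.12],
  [-0.321,-0.156,-0.12],
], turn=[0,7,14,21,28,35,42,49,56,63,70,70.8], jaw=1, squeeze=40)

```text
clock: 1.15
eef_pos: [0.442, 0.2884, 0.3226]
orientation: [2.23, 2.212, -0.0]
wrist_force: [0.2, 0.3, -1.3]
finger_gap: 0.0852
grip_force: 0.0
```

Run:
```python
from h import *
s=observe(); print(s["eef_pos"],s["orientation"],s["joint_positions"])
crop("wrist",0,0,512,384,1.5625,"w1.png"); print(camera_info("wrist"))
im=snapshot("scene"); crop("scene",150,150,100,75,8,"s1.png",im)
for z in(.116,.2):print(proj("wrist",[.441,.29,z]),proj("scene",[.441,.29,z]))
np.save("ref.npy",snapshot("top"))
```

```text
[0.44196865 0.28841227 0.32258439] [ 2.23037527e+00  2.21239262e+00 -2.97766447e-04] [ 4.32210827e-01  3.96353510e-02  1.31981718e+00 -1.19767354e-04
  1.78229923e+00  4.40280898e-01]
{'fx': 297.3186396354542, 'fy': 297.3186396354542, 'cx': 259.04800772820164, 'cy': 188.04158906151076, 'R': array([[ 9.99964714e-01, -8.39326241e-03, -3.52291540e-04],
       [-7.84693769e-03, -9.48205197e-01,  3.17561536e-01],
       [-2.99942197e-03, -3.17547566e-01, -9.48237600e-01]]), 't': array([-0.44256559,  0.19253254,  0.58457598])}
[257.67062104 151.93841667] [172.68540821 187.81211526]
[257.19226325 168.38588312] [170.50985856 169.75556254]
```

View pics/w1.png

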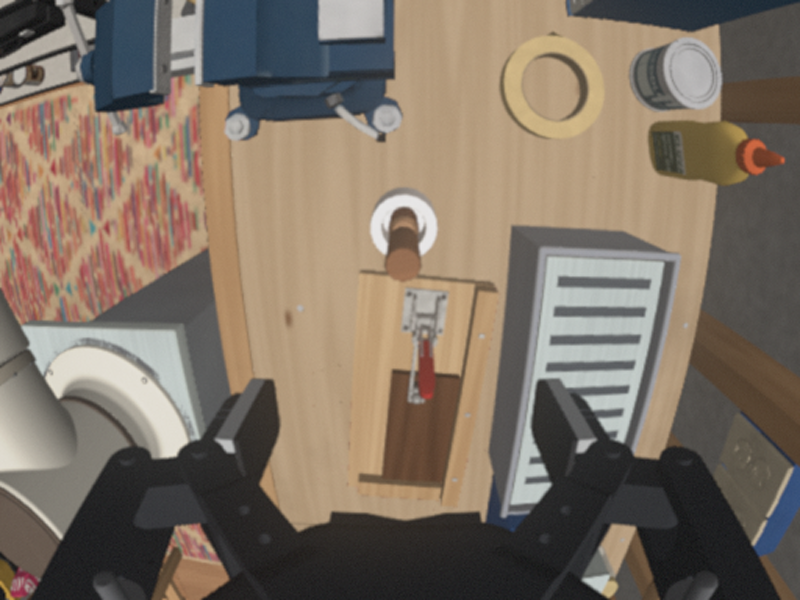

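The wrist picture shows the pot at (404,222) and the brush handle end at (403,262). That is within 1 px of the prediction, so the brush is upright where I measured it. Descending and gripping.

Request:
drive_tool([
  [0.001,-0.001,0.035],
  [0.001,-0.001,0.07],
  [0.001,-0.001,0.105],
  [0.001,-0.001,0.135],
  [0.001,-0.001,0.16],
  [0.001,-0.001,0.171],
  [0.001,-0.001,0.171],
  [0.001,-0.001,0.171],
], turn=[0,0,0,0,0,0,0,0])

```text
clock: 1.97
eef_pos: [0.4397, 0.2918, 0.1526]
orientation: [2.22, 2.223, 0.0]
wrist_force: [0.6, 1.0, 0.1]
finger_gap: 0.0852
grip_force: 0.0
```

Request:
drive_tool([
  [0,0,0],
  [0,0,0],
  [0,0,0],
  [0,0,0],
  [0,0,0],
  [0,0,0],
  [0,0,0],
  [0,0,0],
], turn=[0,0,0,0,0,0,0,0], jaw=0, squeeze=50)

```text
clock: 2.63
eef_pos: [0.4401, 0.2913, 0.1523]
orientation: [2.221, 2.221, 0.001]
wrist_force: [-0.9, -0.3, 5.7]
finger_gap: 0.0235
grip_force: 48.9
```

Request:
drive_tool([
  [0,0,-0.04],
  [0,0,-0.08],
  [0,0,-0.12],
  [0,0,-0.16],
  [0,0,-0.2],
  [-0.01,0,-0.24],
  [-0.04,0,-0.25],
  [-0.08,0.01,-0.25],
  [-0.12,0.02,-0.25],
  [-0.16,0.03,-0.25],
  [-0.2,0.04,-0.25],
  [-0.24,0.05,-0.25],
], turn=[0,0,0,0,0,0,0,0,0,0,0,0])

```text
clock: 3.63
eef_pos: [0.4898, 0.0493, 0.4019]
orientation: [2.221, 2.222, 0.0]
wrist_force: [0.6, 0.6, -0.0]
finger_gap: 0.0229
grip_force: 49.6
```

Request:
drive_tool([
  [-0.04,0.008,0],
  [-0.08,0.016,0],
  [-0.12,0.024,0],
  [-0.16,0.032,0],
  [-0.2,0.04,0],
  [-0.24,0.05,0],
  [-0.28,0.06,0],
  [-0.31,0.07,0],
  [-0.34,0.078,0],
  [-0.34,0.078,0],
  [-0.34,0.078,0],
  [-0.34,0.078,0],
], turn=[0,0,0,0,0,0,0,0,0,0,0,0])

```text
clock: 4.63
eef_pos: [0.568, -0.2885, 0.4016]
orientation: [-2.221, -2.221, 0.0]
wrist_force: [0.6, 0.7, -0.4]
finger_gap: 0.023
grip_force: 49.5
```

Run:
```python
from h import *
s=observe(); print(s["eef_pos"],s["orientation"],s["joint_positions"])
ci=camera_info("wrist"); crop("wrist",0,0,512,384,1.5625,"w2.png"); np.save("ci2.npy",ci,allow_pickle=True)
im=snapshot("scene"); np.save("scene2.npy",im)
for n,p in dict(white=(.568,-.339),yellow=(.488,-.444),blue=(.431,-.292)).items():
    print(n,(proj("wrist",[*p,.082],ci)+.5)*1.5625,(proj("scene",[*p,.082])-[280,190])*6)
    p=np.array(p); d=abs(im.astype(int)-0)
crop("scene",280,190,130,90,6,"s2.png",im)
print("tip",(proj("wrist",s["eef_pos"]-[0,0,.146],ci)+.5)*1.5625,"end",(proj("wrist",s["eef_pos"]+[0,0,.049],ci)+.5)*1.5625)
```

```text
[ 0.56798526 -0.28848834  0.40162508] [-2.22103488e+00 -2.22130442e+00  7.53776131e-06] [-5.90847952e-01  3.12900177e-01  8.41221663e-01  7.61067757e-05
  1.98784890e+00 -5.90938486e-01]
white [406.74919757 266.55410292] [300.24375001  87.76386891]
yellow [338.77291125 353.23303962] [438.02140826 180.42751413]
blue [281.52723592 225.86068272] [179.75339887 186.32412429]
tip [407.09638085 260.59085395] end [408.41711513 414.91299158]
```

View pics/w2.png

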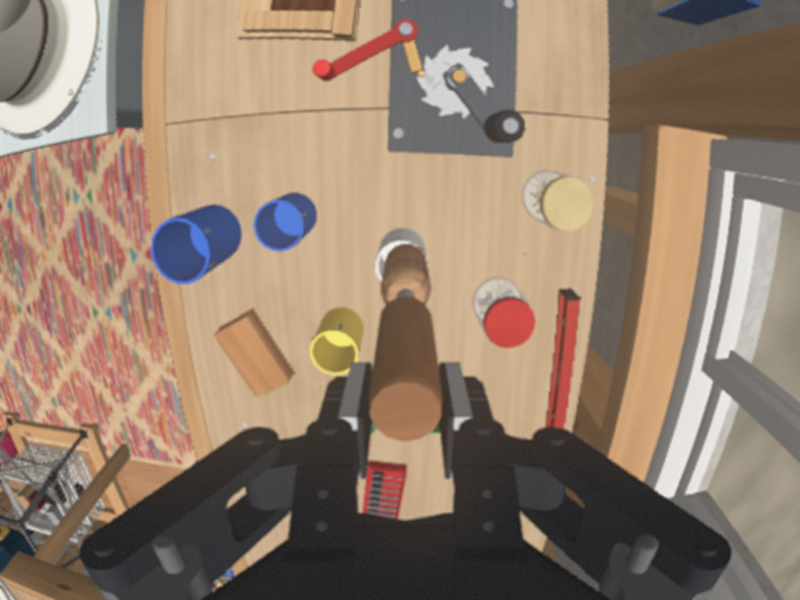

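View pics/s2.png

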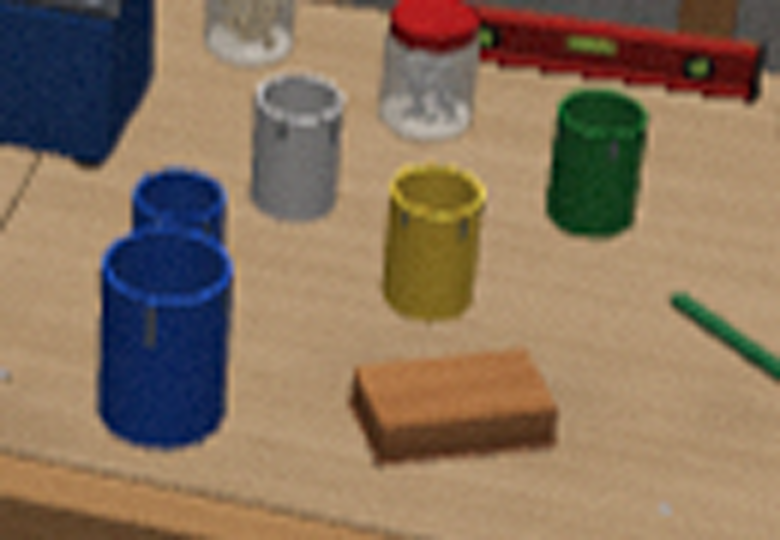

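`w2` shows the yellow rim at (335,353), small blue at (280,225) and white at (402,255). `s2` shows the rims at white (300,100), yellow (437,193) and blue (180,198). All are within about 3 mm of the positions I computed, so nothing has moved. Brushing white.

Request:
drive_tool([
  [-0.03,0,0],
  [-0.05,-0.001,0],
  [-0.05,-0.001,0.04],
  [-0.05,-0.001,0.08],
  [-0.05,-0.001,0.12],
  [-0.05,-0.001,0.15],
  [-0.05,-0.001,0.18],
  [-0.05,-0.001,0.205],
  [-0.05,-0.001,0.23],
  [-0.05,-0.001,0.244],
  [-0.05,-0.001,0.244],
  [-0.05,-0.001,0.244],
], turn=[0,0,0,0,0,0,0,0,0,0,0,0])

```text
clock: 5.73
eef_pos: [0.5671, -0.3379, 0.1584]
orientation: [2.22, 2.223, -0.0]
wrist_force: [-0.1, -0.6, -0.6]
finger_gap: 0.0231
grip_force: 49.6
```

Request:
drive_tool([
  [0,0,-0.03],
  [0,0,-0.06],
  [0,0,-0.06],
  [0,0,-0.06],
  [0,0,-0.03],
  [0,0,0],
  [0,0,0],
  [0,0,0],
], turn=[0,0,0,0,0,0,0,0])

```text
clock: 6.4
eef_pos: [0.5667, -0.3382, 0.1576]
orientation: [-2.22, -2.221, 0.001]
wrist_force: [0.1, -0.8, -0.5]
finger_gap: 0.0232
grip_force: 49.6
```

Request:
drive_tool([
  [0,0,-0.04],
  [0,0,-0.08],
  [0,0,-0.12],
  [0,0,-0.14],
  [0,0,-0.14],
], turn=[0,0,0,0,0])

```text
clock: 6.82
eef_pos: [0.5679, -0.3392, 0.3065]
orientation: [2.214, 2.215, 0.002]
wrist_force: [-0.6, -0.2, -0.7]
finger_gap: 0.0232
grip_force: 49.7
```

Run:
```python
from h import *
s=observe(); print(s["eef_pos"])
im=snapshot("scene"); np.save("scene3.npy",im); old=np.load("scene2.npy")
for n,p in dict(white=(.568,-.339),yellow=(.488,-.444),blue=(.431,-.292)).items():
    u,v=proj("scene",[*p,.041]).astype(int); a=slice(v-12,v+13),slice(u-10,u+11)
    print(n,abs(im[a].astype(int)-old[a]).mean())
crop("scene",270,130,150,115,5.2,"s3.png",im)
```

```text
[ 0.56790201 -0.3392305   0.3064658 ]
white 2.8806349206349204
yellow 3.201904761904762
blue 3.236190476190476
```

View pics/s3.png

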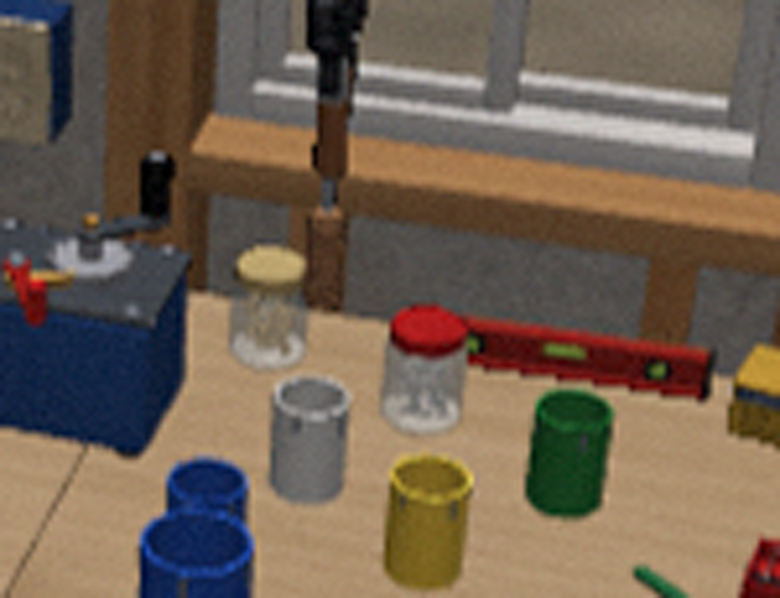

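Brush is vertical, with its tip at about (325,308) in `s3`, and the cups are unmoved (patch differences about 3, noise level). On to yellow.

Request:
drive_tool([
  [-0.03,-0.024,0],
  [-0.06,-0.048,0],
  [-0.09,-0.07,0],
  [-0.105,-0.08,0],
  [-0.105,-0.08,0],
  [-0.105,-0.08,0.035],
  [-0.105,-0.08,0.07],
  [-0.105,-0.08,0.1],
  [-0.105,-0.08,0.125],
  [-0.105,-0.08,0.14],
  [-0.105,-0.08,0.14],
  [-0.105,-0.08,0.14],
], turn=[0,0,0,0,0,0,0,0,0,0,0,0])

```text
clock: 7.87
eef_pos: [0.4873, -0.4433, 0.1581]
orientation: [-2.22, -2.222, -0.0]
wrist_force: [0.5, -0.2, -0.1]
finger_gap: 0.0231
grip_force: 49.7
```

Request:
drive_tool([
  [0,0,-0.03],
  [0,0,-0.06],
  [0,0,-0.06],
  [0,0,-0.06],
  [0,0,-0.03],
  [0,0,0],
  [0,0,0],
  [0,0,0],
], turn=[0,0,0,0,0,0,0,0])

```text
clock: 8.53
eef_pos: [0.4868, -0.4433, 0.1575]
orientation: [-2.22, -2.22, -0.0]
wrist_force: [-0.5, 0.6, -0.3]
finger_gap: 0.0234
grip_force: 49.7
```

Request:
drive_tool([
  [0,0,-0.04],
  [0,0,-0.08],
  [0,0,-0.12],
  [0,0,-0.14],
  [0,0,-0.14],
  [0,0,-0.14],
], turn=[0,0,0,0,0,0])

```text
clock: 9.03
eef_pos: [0.4874, -0.444, 0.3013]
orientation: [2.218, 2.218, -0.001]
wrist_force: [0.2, -0.2, -1.7]
finger_gap: 0.0232
grip_force: 49.7
```

Run:
```python
from h import *
s=observe(); print(s["eef_pos"]); print(proj("scene",[.568,-.339,.1605]))
im=snapshot("scene"); old=np.load("scene2.npy")
for n,p in dict(white=(.568,-.339),yellow=(.488,-.444),blue=(.431,-.292)).items():
    u,v=proj("scene",[*p,.041]).astype(int); a=slice(v-12,v+13),slice(u-10,u+11)
    print(n,abs(im[a].astype(int)-old[a]).mean())
```

```text
[ 0.48741029 -0.44403963  0.30130856]
[331.239226   187.53748495]
white 3.2
yellow 3.2476190476190476
blue 3.41015873015873
```

Request:
drive_tool([
  [0.035,-0.014,0],
  [0.07,-0.028,0],
  [0.11,-0.042,0],
  [0.14,-0.054,0],
  [0.151,-0.057,0],
  [0.151,-0.057,0.035],
  [0.151,-0.057,0.07],
  [0.151,-0.057,0.1],
  [0.151,-0.057,0.125],
  [0.151,-0.057,0.14],
  [0.151,-0.057,0.14],
  [0.151,-0.057,0.14],
], turn=[0,0,0,0,0,0,0,0,0,0,0,0])

```text
clock: 10.08
eef_pos: [0.4298, -0.2926, 0.1575]
orientation: [-2.22, -2.221, 0.0]
wrist_force: [0.2, 0.8, -0.5]
finger_gap: 0.0231
grip_force: 49.6
```

Request:
drive_tool([
  [0,0,-0.03],
  [0,0,-0.06],
  [0,0,-0.06],
  [0,0,-0.06],
  [0,0,-0.03],
  [0,0,0],
  [0,0,0],
  [0,0,0],
], turn=[0,0,0,0,0,0,0,0])

```text
clock: 10.75
eef_pos: [0.4295, -0.2924, 0.1574]
orientation: [-2.219, -2.22, 0.0]
wrist_force: [0.4, -0.6, 0.3]
finger_gap: 0.0235
grip_force: 49.7
```

Request:
drive_tool([
  [0,0,-0.04],
  [0,0,-0.08],
  [0,0,-0.12],
  [0,0,-0.16],
  [0,0,-0.2],
  [0,0,-0.24],
  [0,0,-0.245],
  [0,0,-0.245],
], turn=[0,0,0,0,0,0,0,0])

```text
clock: 11.42
eef_pos: [0.4302, -0.2929, 0.4073]
orientation: [2.217, 2.217, 0.0]
wrist_force: [-0.1, 0.4, -2.0]
finger_gap: 0.0232
grip_force: 49.8
```

Run:
```python
from h import *
s=observe(); print(s["eef_pos"])
im=snapshot("scene"); old=np.load("scene2.npy")
for n,p in dict(white=(.568,-.339),yellow=(.488,-.444),blue=(.431,-.292)).items():
    u,v=proj("scene",[*p,.041]).astype(int); a=slice(v-12,v+13),slice(u-10,u+11)
    print(n,abs(im[a].astype(int)-old[a]).mean())
```

```text
[ 0.43016847 -0.29288119  0.40732022]
white 2.735238095238095
yellow 2.6914285714285713
blue 3.0215873015873016
```

Request:
drive_tool([
  [0.04,0,0],
  [0.08,0,0],
  [0.12,0,0],
  [0.16,0,0],
  [0.2,0,0],
  [0.24,0,0],
  [0.28,0.005,0],
  [0.32,0.005,0],
  [0.36,0.005,0],
  [0.4,0.01,0],
  [0.44,0.01,0],
  [0.48,0.01,0],
], turn=[0,0,0,0,0,0,0,0,0,0,0,0])

```text
clock: 12.47
eef_pos: [0.439, 0.1892, 0.4019]
orientation: [-2.221, -2.221, 0.002]
wrist_force: [1.0, -0.2, -1.3]
finger_gap: 0.0231
grip_force: 49.7
```

Request:
drive_tool([
  [0.035,0.001,0],
  [0.07,0.001,0],
  [0.095,0.001,0],
  [0.104,0.001,0],
  [0.104,0.001,0],
  [0.104,0.001,0.04],
  [0.104,0.001,0.08],
  [0.104,0.001,0.12],
  [0.104,0.001,0.15],
  [0.104,0.001,0.16],
  [0.104,0.001,0.16],
  [0.104,0.001,0.16],
], turn=[0,0,0,0,0,0,0,0,0,0,0,0])

```text
clock: 13.47
eef_pos: [0.4412, 0.2907, 0.2442]
orientation: [2.222, 2.221, 0.001]
wrist_force: [-1.1, -0.6, 0.3]
finger_gap: 0.0229
grip_force: 49.6
```

Over the pot, with the tip at about 0.098. Lowering slowly and letting go.

Request:
drive_tool([
  [0,-0.001,0.02],
  [0,-0.001,0.04],
  [0,-0.001,0.06],
  [0,-0.001,0.08],
  [0,-0.001,0.088],
  [0,-0.001,0.088],
  [0,-0.001,0.088],
], turn=[0,0,0,0,0,0,0])

```text
clock: 14.05
eef_pos: [0.4406, 0.2915, 0.1565]
orientation: [2.221, 2.221, 0.003]
wrist_force: [0.3, 0.2, -0.1]
finger_gap: 0.0233
grip_force: 49.7
```

Request:
drive_tool([
  [0,0,0],
  [0,0,0],
  [0,0,0],
  [0,0,0],
  [0,0,0],
  [0,0,0],
], turn=[0,0,0,0,0,0], jaw=1)

```text
clock: 14.55
eef_pos: [0.4399, 0.2912, 0.1549]
orientation: [2.221, 2.222, 0.0]
wrist_force: [0.1, -0.4, -0.2]
finger_gap: 0.0854
grip_force: 0.0
```

Request:
drive_tool([
  [0,0,-0.03],
  [0,0,-0.06],
  [0,0,-0.1],
  [0,0,-0.14],
  [0,0,-0.17],
  [0,0,-0.17],
  [0,0,-0.17],
], turn=[0,0,0,0,0,0,0])

```text
clock: 15.13
eef_pos: [0.4403, 0.2914, 0.3262]
orientation: [2.22, 2.221, 0.004]
wrist_force: [-0.4, -0.1, -0.8]
finger_gap: 0.0849
grip_force: 0.0
```

Run:
```python
from h import *
s=observe(); print(s["eef_pos"]); ci=camera_info("wrist")
im=snapshot("wrist"); t=snapshot("scene")
a=cv2.resize(im[70:230,180:340],(500,500),interpolation=cv2.INTER_CUBIC); b=cv2.resize(t[150:230,130:178+32],(300,300)); 
crop("wrist",0,0,800,500,1,"p.png",np.hstack([a,np.vstack([b,np.zeros((200,300,3),np.uint8)])]))
print((proj("wrist",[.441,.29,.2],ci)-[180,70])*3.125,(proj("wrist",[.441,.29,.062],ci)-[180,70])*3.125)
for n in("top","scene"):
    im=snapshot(n); old=np.load({"top":"ref.npy","scene":"scene2.npy"}[n])
    for m,p in dict(white=(.568,-.339),yellow=(.488,-.444),blue=(.431,-.292)).items():
        u,v=proj(n,[*p,.041]).astype(int); w=slice(v-12,v+13),slice(u-10,u+11)
        print(n,m,abs(im[w].astype(int)-old[w]).mean())
```

```text
[0.44027465 0.29144735 0.32622473]
[251.38991349 319.90808654] [249.55490736 243.57006985]
top white 1.3434920634920635
top yellow 1.393015873015873
top blue 1.5174603174603174
scene white 5.828571428571428
scene yellow 5.601269841269842
scene blue 4.758730158730159
```

View pics/p.png

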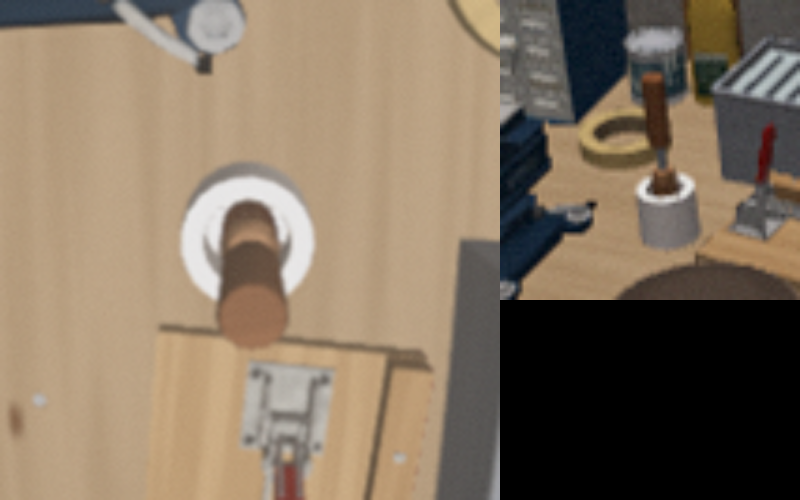

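The crop shows the brush standing upright in the pot, with its end at (252,315) against a predicted (251,320), and the top view shows the cups unmoved. Fetching the blue cup.

Request:
drive_tool([
  [-0.04,0,0],
  [-0.08,0,0],
  [-0.12,0,0],
  [-0.16,0,0],
  [-0.2,0,0],
  [-0.24,0,0],
  [-0.28,-0.005,0],
  [-0.32,-0.005,0],
  [-0.36,-0.005,0],
  [-0.4,-0.01,0],
  [-0.44,-0.01,0],
  [-0.48,-0.01,0],
], turn=[0,0,0,0,0,0,0,0,0,0,0,0])

```text
clock: 16.33
eef_pos: [0.4291, -0.1907, 0.3241]
orientation: [-2.221, -2.221, 0.0]
wrist_force: [1.6, 0.8, 0.2]
finger_gap: 0.0855
grip_force: 0.0
```

Request:
drive_tool([
  [-0.035,0,0],
  [-0.07,0,0],
  [-0.095,0,0],
  [-0.104,0,0],
  [-0.104,0,0.04],
  [-0.104,0,0.08],
  [-0.104,0,0.12],
  [-0.104,0,0.16],
  [-0.104,0,0.18],
  [-0.104,0,0.18],
  [-0.104,0,0.18],
], turn=[0,0,0,0,0,0,0,0,0,0,0])

```text
clock: 17.25
eef_pos: [0.4298, -0.2921, 0.1445]
orientation: [-2.22, -2.221, 0.0]
wrist_force: [-0.7, -0.9, 1.2]
finger_gap: 0.0853
grip_force: 0.0
```

Run:
```python
from h import *
s=observe(); print(s["eef_pos"]); ci=camera_info("wrist")
crop("wrist",130,90,260,195,3,"w3.png")
print((proj("wrist",[.4305,-.2925,.082],ci)-[130,90]+.5)*3)
```

```text
[ 0.42981627 -0.29208332  0.14454238]
[394.99823628 305.53095647]
```

View pics/w3.png

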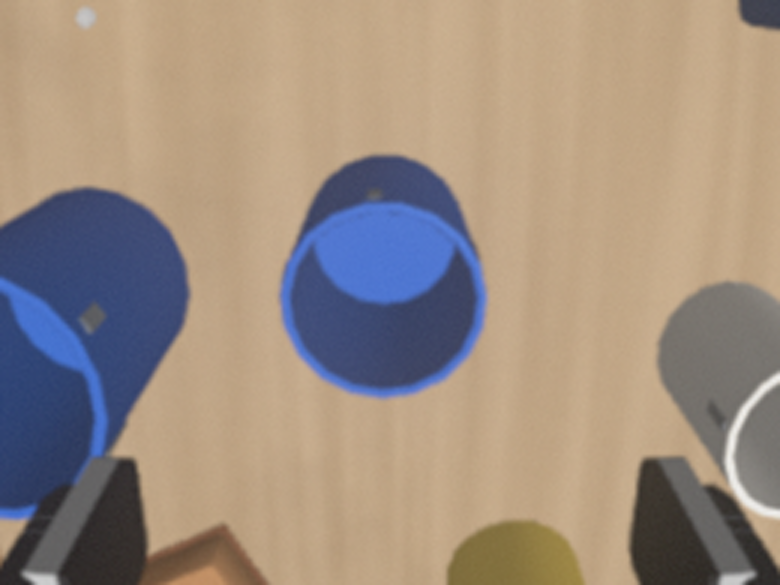

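`w3` shows the small blue rim centre at (384,300) against a predicted (395,305), so I shift −2 mm in x and +1 mm in y. Descending and gripping gently.

Request:
drive_tool([
  [0.001,-0.002,0.02],
  [0.001,-0.002,0.045],
  [0.001,-0.002,0.07],
  [0.001,-0.002,0.09],
  [0.001,-0.002,0.102],
  [0.001,-0.002,0.102],
  [0.001,-0.002,0.102],
], turn=[0,0,0,0,0,0,0])

```text
clock: 17.88
eef_pos: [0.4288, -0.2923, 0.0443]
orientation: [2.22, 2.221, -0.0]
wrist_force: [0.5, -0.2, 0.4]
finger_gap: 0.0853
grip_force: 0.0
```

Request:
drive_tool([
  [0,0,0],
  [0,0,0],
  [0,0,0],
  [0,0,0],
  [0,0,0],
  [0,0,0],
], turn=[0,0,0,0,0,0], jaw=0, squeeze=22)

```text
clock: 18.38
eef_pos: [0.4287, -0.2925, 0.0446]
orientation: [2.219, 2.22, -0.0]
wrist_force: [-3.1, 0.7, 12.3]
finger_gap: 0.0568
grip_force: 20.9
```

Request:
drive_tool([
  [0,0,-0.01],
  [0,0,-0.03],
  [0,0,-0.06],
  [0,0,-0.1],
  [0,0,-0.14],
  [0,0,-0.18],
  [0,0,-0.22],
  [0,0,-0.26],
  [0,0,-0.28],
  [0,0,-0.28],
], turn=[0,0,0,0,0,0,0,0,0,0])

```text
clock: 19.22
eef_pos: [0.4286, -0.2922, 0.329]
orientation: [2.215, 2.216, 0.0]
wrist_force: [0.7, -0.5, -1.3]
finger_gap: 0.0567
grip_force: 24.0
```

Request:
drive_tool([
  [0.035,0.013,0],
  [0.07,0.026,0],
  [0.105,0.039,0],
  [0.14,0.052,0],
  [0.175,0.065,0],
  [0.21,0.078,0],
  [0.245,0.091,0],
  [0.28,0.104,0],
  [0.315,0.117,0],
  [0.35,0.13,0],
  [0.385,0.143,0],
  [0.42,0.156,0],
], turn=[0,0,0,0,0,0,0,0,0,0,0,0])

```text
clock: 20.22
eef_pos: [0.5838, 0.1302, 0.3232]
orientation: [2.221, 2.222, 0.0]
wrist_force: [1.1, -0.2, -0.1]
finger_gap: 0.057
grip_force: 23.8
```

Request:
drive_tool([
  [0.035,0.013,0],
  [0.07,0.026,0],
  [0.095,0.038,0],
  [0.099,0.039,0],
  [0.099,0.039,0.03],
  [0.099,0.039,0.06],
  [0.099,0.039,0.09],
  [0.099,0.039,0.12],
  [0.099,0.039,0.14],
  [0.099,0.039,0.14],
  [0.099,0.039,0.14],
], turn=[0,0,0,0,0,0,0,0,0,0,0])

```text
clock: 21.13
eef_pos: [0.6225, 0.2269, 0.183]
orientation: [-2.221, -2.221, 0.002]
wrist_force: [0.2, 1.0, -0.5]
finger_gap: 0.0562
grip_force: 24.1
```

Run:
```python
from h import *
s=observe(); print(s["eef_pos"],s["wrist_force"]); ci=camera_info("wrist")
im=snapshot("wrist"); im2=snapshot("scene")
a=cv2.resize(im[:,60:460],(400,384)); b=cv2.resize(im2[140:220,170:290],(400,267),interpolation=cv2.INTER_CUBIC)
crop("wrist",0,0,800,384,1,"w4.png",np.hstack([a,np.vstack([b,np.zeros((117,400,3),np.uint8)])]))
for p in ([.05,.1],[-.05,.1],[0,.134],[0,0]):
    X=[.621+p[0]+.03*p[1],.142-.03*p[0]+p[1],.118]; print(p,proj("wrist",X,ci)-[60,0])
```

```text
[0.62250015 0.22694738 0.18295787] [ 0.17183122  1.00668725 -0.50146042]
[0.05, 0.1] [261.80613563 174.48275832]
[-0.05, 0.1] [142.09659136 171.00173922]
[0, 0.134] [203.50859657 131.51447848]
[0, 0] [198.65878896 273.93727344]
```

View pics/w4.png

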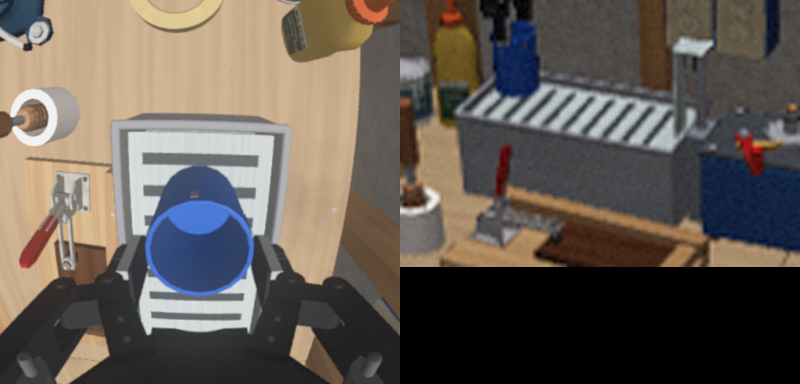

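The cup hangs centred over the far end of the tray (tray edges at x 128 and 272 in the picture). Setting it down.

Request:
drive_tool([
  [0,0,0.007],
  [0,0,0.014],
  [0,0,0.019],
  [0,0,0.021],
  [0,0,0.021],
  [0,0,0.021],
], turn=[0,0,0,0,0,0])

```text
clock: 21.73
eef_pos: [0.6229, 0.2272, 0.162]
orientation: [2.221, 2.222, -0.0]
wrist_force: [-1.3, -1.7, 4.9]
finger_gap: 0.0566
grip_force: 24.7
```

Request:
drive_tool([
  [0,0,0],
  [0,0,0],
  [0,0,0],
  [0,0,0],
  [0,0,0],
], turn=[0,0,0,0,0], jaw=1)

```text
clock: 22.15
eef_pos: [0.6228, 0.2273, 0.1616]
orientation: [-2.221, -2.222, 0.0]
wrist_force: [-0.5, 0.7, 0.2]
finger_gap: 0.0856
grip_force: 0.0
```

Request:
drive_tool([
  [0,0,-0.02],
  [0,0,-0.05],
  [0,0,-0.09],
  [0,0,-0.13],
  [0,0,-0.16],
  [-0.03,0,-0.16],
  [-0.07,0,-0.16],
  [-0.11,0,-0.16],
  [-0.15,0,-0.16],
  [-0.19,0,-0.16],
  [-0.23,0,-0.16],
  [-0.27,0,-0.16],
], turn=[0,0,0,0,0,0,0,0,0,0,0,0])

```text
clock: 23.15
eef_pos: [0.6226, -0.0446, 0.3219]
orientation: [2.221, 2.222, 0.0]
wrist_force: [0.3, -0.1, 0.2]
finger_gap: 0.0854
grip_force: 0.0
```

Run:
```python
from h import *
s=observe(); print(s["eef_pos"],s["joint_positions"])
im=snapshot("top"); old=np.load("ref.npy")
for m,p in dict(white=(.568,-.339),yellow=(.488,-.444)).items():
        u,v=proj("top",[*p,.041]).astype(int); w=slice(v-12,v+13),slice(u-10,u+11)
        print(m,abs(im[w].astype(int)-old[w]).mean())
hsv=cv2.cvtColor(im,cv2.COLOR_RGB2HSV)
m=cv2.inRange(hsv,(105,150,60),(125,255,255)); n,l,st,c=cv2.connectedComponentsWithStats(m); print([(a,b) for a,b in zip(st.tolist(),c.tolist()) if a[4]>60])
print(proj("top",[.6235,.227,.2]))
```

```text
[ 0.62257646 -0.04455394  0.32187436] [-1.94754021e-01  2.47826692e-01  1.08474709e+00 -8.03756650e-05
  1.80872931e+00 -1.95239323e-01]
white 7.043174603174603
yellow 6.086349206349206
[([0, 0, 512, 384, 195946], [255.4319812601431, 191.4362885692997]), ([163, 146, 20, 19, 243], [173.02057613168725, 154.83539094650206]), ([326, 235, 25, 21, 412], [337.80825242718447, 244.90776699029126])]
[170.76639029 152.61284669]
```

```bash
cat >> h.py <<'E'
def shift(p,n="top",ref="ref.npy"):
    im=snapshot(n); old=np.load(ref); u,v=proj(n,[*p,.041]).astype(int)
    t=old[v-16:v+17,u-16:u+17]; m=cv2.matchTemplate(im[v-50:v+51,u-50:u+51],t,cv2.TM_CCOEFF_NORMED)
    _,s,_,(x,y)=cv2.minMaxLoc(m); return s,x-34,y-34
E
python3 - <<'E'
from h import *
print(shift((.568,-.339)),shift((.488,-.444)))
E
```

```text
(0.9974941611289978, 0, 0) (0.9968017339706421, 0, 0)
```

Request:
drive_tool([
  [-0.04,-0.008,0],
  [-0.08,-0.016,0],
  [-0.12,-0.024,0],
  [-0.16,-0.032,0],
  [-0.2,-0.04,0],
  [-0.24,-0.048,0],
  [-0.275,-0.056,0],
  [-0.294,-0.056,0],
  [-0.294,-0.056,0.04],
  [-0.294,-0.056,0.08],
  [-0.294,-0.056,0.12],
  [-0.294,-0.056,0.15],
], turn=[0,0,0,0,0,0,0,0,0,0,0,0])

```text
clock: 24.3
eef_pos: [0.5668, -0.3352, 0.1683]
orientation: [-2.218, -2.221, 0.0]
wrist_force: [0.6, 0.6, -0.4]
finger_gap: 0.0855
grip_force: 0.0
```

Request:
drive_tool([
  [0,0,0],
  [0,0,0.03],
  [0,0,0.06],
  [0,0,0.09],
  [0,0,0.11],
  [0,0,0.128],
  [0,0,0.128],
  [0,0,0.128],
], turn=[0,0,0,0,0,0,0,0])

```text
clock: 24.97
eef_pos: [0.5679, -0.3365, 0.0452]
orientation: [2.22, 2.222, 0.0]
wrist_force: [0.0, 0.1, 1.2]
finger_gap: 0.0854
grip_force: 0.0
```

Request:
drive_tool([
  [0,0,0],
  [0,0,0],
  [0,0,0],
  [0,0,0],
  [0,0,0],
  [0,0,0],
], turn=[0,0,0,0,0,0], jaw=0, squeeze=22)

```text
clock: 25.47
eef_pos: [0.5677, -0.3375, 0.0461]
orientation: [2.219, 2.219, 0.0]
wrist_force: [-2.1, 0.9, 10.3]
finger_gap: 0.0568
grip_force: 21.3
```

Request:
drive_tool([
  [0,0,-0.01],
  [0,0,-0.03],
  [0,0,-0.06],
  [0,0,-0.1],
  [0,0,-0.14],
  [0,0,-0.18],
  [0,0,-0.22],
  [0,0,-0.26],
  [0,0,-0.28],
  [0,0,-0.28],
  [0,0,-0.28],
], turn=[0,0,0,0,0,0,0,0,0,0,0])

```text
clock: 26.38
eef_pos: [0.5671, -0.3367, 0.326]
orientation: [2.219, 2.22, 0.0]
wrist_force: [-0.1, -0.2, -2.2]
finger_gap: 0.0563
grip_force: 23.9
```

Request:
drive_tool([
  [0.04,0.004,0],
  [0.08,0.008,0],
  [0.12,0.012,0],
  [0.16,0.016,0],
  [0.2,0.02,0],
  [0.24,0.025,0],
  [0.28,0.03,0],
  [0.32,0.035,0],
  [0.36,0.04,0],
  [0.4,0.044,0],
  [0.44,0.05,0],
  [0.475,0.054,0],
], turn=[0,0,0,0,0,0,0,0,0,0,0,0])

```text
clock: 27.38
eef_pos: [0.6203, 0.1409, 0.3228]
orientation: [-2.22, -2.222, 0.002]
wrist_force: [0.5, 0.2, -1.2]
finger_gap: 0.0562
grip_force: 23.9
```

Request:
drive_tool([
  [0.014,0,0],
  [0.014,0,0],
  [0.014,0,0.04],
  [0.014,0,0.08],
  [0.014,0,0.11],
  [0.014,0,0.13],
  [0.014,0,0.14],
  [0.014,0,0.148],
  [0.014,0,0.154],
  [0.014,0,0.16],
  [0.014,0,0.16],
], turn=[0,0,0,0,0,0,0,0,0,0,0])

```text
clock: 28.3
eef_pos: [0.6211, 0.1521, 0.1637]
orientation: [2.221, 2.221, 0.0]
wrist_force: [-0.3, 0.4, -1.2]
finger_gap: 0.0561
grip_force: 24.2
```

Request:
drive_tool([
  [0,0,0.001],
  [0,0,0.002],
  [0,0,0.002],
  [0,0,0.002],
], turn=[0,0,0,0])

```text
clock: 28.63
eef_pos: [0.6213, 0.1522, 0.1633]
orientation: [2.22, 2.221, 0.002]
wrist_force: [-2.2, -2.0, 7.6]
finger_gap: 0.0561
grip_force: 25.2
```

Request:
drive_tool([
  [0,0,0],
  [0,0,0],
  [0,0,0],
  [0,0,0],
  [0,0,0],
], turn=[0,0,0,0,0], jaw=1)

```text
clock: 29.05
eef_pos: [0.6209, 0.1523, 0.1617]
orientation: [2.221, 2.222, -0.0]
wrist_force: [-0.5, -0.6, -0.5]
finger_gap: 0.0855
grip_force: 0.0
```

Request:
drive_tool([
  [0,0,-0.02],
  [0,0,-0.05],
  [0,0,-0.09],
  [0,0,-0.13],
  [0,0,-0.16],
  [-0.03,0,-0.16],
  [-0.07,-0.01,-0.16],
  [-0.11,-0.02,-0.16],
  [-0.15,-0.04,-0.16],
  [-0.19,-0.05,-0.16],
  [-0.23,-0.06,-0.16],
  [-0.27,-0.07,-0.16],
], turn=[0,0,0,0,0,0,0,0,0,0,0,0])

```text
clock: 30.05
eef_pos: [0.5504, -0.1177, 0.322]
orientation: [2.22, 2.222, 0.0]
wrist_force: [1.6, -0.5, 0.2]
finger_gap: 0.0853
grip_force: 0.0
```

Run:
```python
from h import *
print(observe()["eef_pos"],shift((.488,-.444)))
crop("scene",150,130,140,100,5.5,"s5.png")
```

```text
[ 0.55039676 -0.1176813   0.32202154] (0.996864378452301, 0, 0)
```

View pics/s5.png

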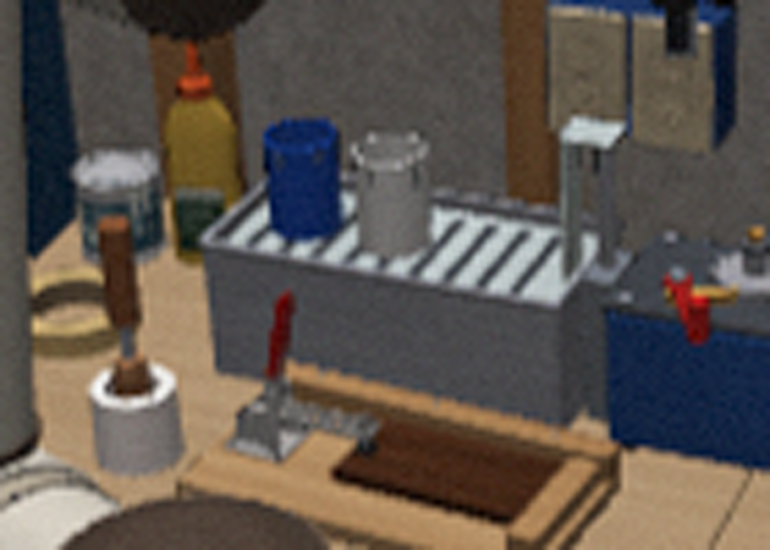

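`s5` shows blue (300,180) and white (393,195) standing upright on the tray and the brush upright in its pot (118,270). Yellow has not moved, so I'm fetching it.

Request:
drive_tool([
  [-0.04,-0.008,0],
  [-0.08,-0.016,0],
  [-0.12,-0.024,0],
  [-0.16,-0.032,0],
  [-0.2,-0.04,0],
  [-0.24,-0.048,0],
  [-0.28,-0.056,0],
  [-0.315,-0.064,0],
  [-0.326,-0.064,0],
  [-0.326,-0.064,0.04],
  [-0.326,-0.064,0.08],
  [-0.326,-0.064,0.12],
], turn=[0,0,0,0,0,0,0,0,0,0,0,0])

```text
clock: 31.15
eef_pos: [0.4877, -0.442, 0.2003]
orientation: [2.221, 2.221, 0.0]
wrist_force: [0.4, -0.7, -0.1]
finger_gap: 0.0855
grip_force: 0.0
```

Run:
```python
from h import *
s=observe(); print(s["eef_pos"]); ci=camera_info("wrist"); im=snapshot("wrist")
m=cv2.inRange(cv2.cvtColor(im,cv2.COLOR_RGB2HSV),(23,120,60),(34,255,255))
n,l,st,c=cv2.connectedComponentsWithStats(m); i=1+st[1:,4].argmax(); print(st[i],c[i])
a=np.linspace(0,6.28,80); P=np.array([proj("wrist",[.486+.029*np.cos(k),-.444+.029*np.sin(k),z],ci) for k in a for z in(0,.082)]); print(P.min(0),P.max(0)-P.min(0))
```

```text
[ 0.48770548 -0.44203239  0.20028979]
[ 227  141   56   61 1882] [255.1370882  169.16524973]
[229.74320959 134.81156899] [57.14207656 66.71491526]
```

Request:
drive_tool([
  [0,-0.002,0.035],
  [0,-0.002,0.07],
  [0,-0.002,0.1],
  [0,-0.002,0.13],
  [0,-0.002,0.15],
  [0,-0.002,0.158],
  [0,-0.002,0.158],
  [0,-0.002,0.158],
], turn=[0,0,0,0,0,0,0,0])

```text
clock: 31.87
eef_pos: [0.4862, -0.4425, 0.0454]
orientation: [2.22, 2.221, -0.0]
wrist_force: [1.0, -0.4, 1.2]
finger_gap: 0.0856
grip_force: 0.0
```

Request:
drive_tool([
  [0,0,0],
  [0,0,0],
  [0,0,0],
  [0,0,0],
  [0,0,0],
  [0,0,0],
], turn=[0,0,0,0,0,0], jaw=0, squeeze=22)

```text
clock: 32.37
eef_pos: [0.4858, -0.4429, 0.0455]
orientation: [2.22, 2.22, -0.001]
wrist_force: [-1.6, 0.7, 7.7]
finger_gap: 0.0554
grip_force: 21.9
```

Request:
drive_tool([
  [0,0,-0.01],
  [0,0,-0.03],
  [0,0,-0.06],
  [0,0,-0.1],
  [0,0,-0.14],
  [0,0,-0.18],
  [0,0,-0.22],
  [0,0,-0.26],
  [0,0,-0.28],
  [0,0,-0.28],
  [0,0,-0.28],
], turn=[0,0,0,0,0,0,0,0,0,0,0])

```text
clock: 33.28
eef_pos: [0.4856, -0.4422, 0.3258]
orientation: [2.219, 2.22, -0.0]
wrist_force: [-0.8, 0.4, -1.4]
finger_gap: 0.056
grip_force: 24.0
```

Request:
drive_tool([
  [0.035,0.009,0],
  [0.075,0.019,0],
  [0.115,0.029,0],
  [0.155,0.039,0],
  [0.195,0.05,0],
  [0.235,0.06,0],
  [0.275,0.07,0],
  [0.315,0.08,0],
  [0.355,0.09,0],
  [0.395,0.1,0],
  [0.435,0.11,0],
  [0.47,0.12,0],
], turn=[0,0,0,0,0,0,0,0,0,0,0,0])

```text
clock: 34.28
eef_pos: [0.6049, 0.0306, 0.3229]
orientation: [-2.219, -2.222, 0.001]
wrist_force: [0.6, -0.8, -0.6]
finger_gap: 0.0556
grip_force: 23.9
```

Request:
drive_tool([
  [0.035,0.009,0],
  [0.049,0.013,0],
  [0.049,0.013,0],
  [0.049,0.013,0.04],
  [0.049,0.013,0.08],
  [0.049,0.013,0.11],
  [0.049,0.013,0.13],
  [0.049,0.013,0.145],
  [0.049,0.013,0.155],
  [0.049,0.013,0.161],
  [0.049,0.013,0.161],
  [0.049,0.013,0.161],
], turn=[0,0,0,0,0,0,0,0,0,0,0,0])

```text
clock: 35.28
eef_pos: [0.6184, 0.0765, 0.1632]
orientation: [2.221, 2.221, 0.0]
wrist_force: [-0.5, -1.5, -1.1]
finger_gap: 0.0551
grip_force: 25.1
```

Request:
drive_tool([
  [0,0,0.001],
  [0,0,0.001],
  [0,0,0.001],
], turn=[0,0,0])

```text
clock: 35.53
eef_pos: [0.6184, 0.0768, 0.1619]
orientation: [2.221, 2.221, 0.0]
wrist_force: [0.8, -0.1, -1.1]
finger_gap: 0.0554
grip_force: 25.1
```

Request:
drive_tool([
  [0,0,0.001],
  [0,0,0.002],
  [0,0,0.002],
  [0,0,0.002],
], turn=[0,0,0,0])

```text
clock: 35.87
eef_pos: [0.6185, 0.0768, 0.1614]
orientation: [2.22, 2.221, 0.001]
wrist_force: [-6.6, -1.8, 16.4]
finger_gap: 0.0552
grip_force: 26.9
```

Request:
drive_tool([
  [0,0,0],
  [0,0,0],
  [0,0,0],
  [0,0,0],
  [0,0,0],
  [0,0,-0.02],
  [0,0,-0.05],
  [0,0,-0.09],
  [0,0,-0.13],
  [0,0,-0.14],
  [0,0,-0.14],
], turn=[0,0,0,0,0,0,0,0,0,0,0], jaw=1)

```text
clock: 36.78
eef_pos: [0.6192, 0.077, 0.3038]
orientation: [2.218, 2.219, 0.006]
wrist_force: [-0.7, 0.3, -1.2]
finger_gap: 0.0856
grip_force: 0.0
```

Request:
drive_tool([
  [-0.03,-0.015,0],
  [-0.065,-0.032,0],
  [-0.1,-0.05,0],
  [-0.135,-0.066,0],
  [-0.17,-0.082,0],
  [-0.205,-0.1,0],
  [-0.235,-0.115,0],
  [-0.252,-0.123,0],
  [-0.252,-0.123,0],
  [-0.252,-0.123,0],
  [-0.252,-0.123,0],
], turn=[0,0,0,0,0,0,0,0,0,0,0], jaw=0, squeeze=40)

```text
clock: 37.7
eef_pos: [0.4955, -0.1747, 0.2992]
orientation: [-2.221, -2.221, 0.0]
wrist_force: [0.0, 0.5, 0.3]
finger_gap: -0.0001
grip_force: 0.0
```

Run:
```python
from h import *
s=observe(); print(s["eef_pos"],s["finger_gap"]); ci=camera_info("wrist")
a=snapshot("wrist"); t=snapshot("top"); sc=snapshot("scene")
A=cv2.resize(a[:,56:456],(420,403)); B=cv2.resize(t[120:210,150:300],(380,228),interpolation=cv2.INTER_CUBIC); C=cv2.resize(sc[145:215,185:285],(380,266),interpolation=cv2.INTER_CUBIC)
A=np.vstack([A,np.zeros((494-403,420,3),np.uint8)])
crop("wrist",0,0,800,494,1,"m.png",np.hstack([A,np.vstack([B,C])]))
for n,X in dict(handle=[.498,-.139,.182],pin=[.571,-.1007,.14],knob=[.649,-.191,.222]).items(): print(n,(proj("wrist",X,ci)-[56,0])*1.05)
```

```text
[ 0.49551098 -0.17474583  0.29920843] -9.003477493154805e-05
handle [217.03128369 145.02713106]
pin [285.36707863 104.76090694]
knob [377.39356579 211.39195001]
```

View pics/m.png

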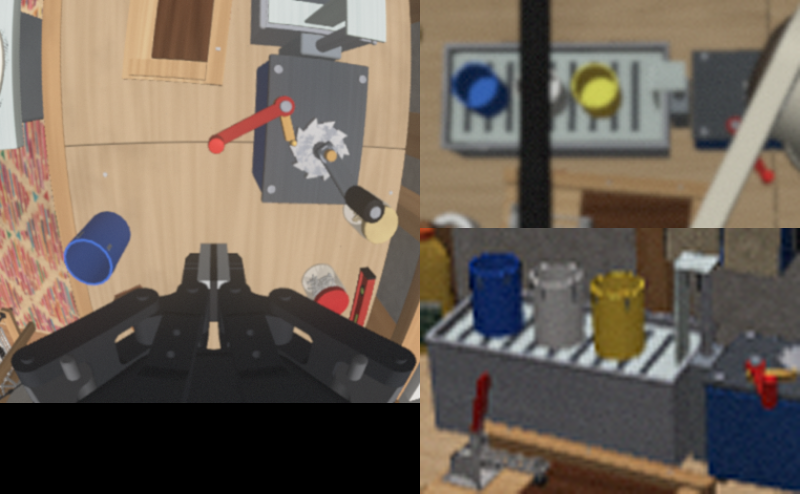

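All three cups stand upright on the tray at top-inset (480,88), (553,88) and (597,88). The lever handle at (217,146) and knob at (374,209) match the predictions within 3 px. Now down beside the handle to throw the lever toward +y.

Request:
drive_tool([
  [0,0,0.035],
  [0,0,0.07],
  [0,0,0.105],
  [0,0,0.13],
  [0,0,0.143],
  [0,0,0.143],
  [0,0,0.143],
], turn=[0,0,0,0,0,0,0])

```text
clock: 38.43
eef_pos: [0.4956, -0.1745, 0.1568]
orientation: [-2.22, -2.222, 0.0]
wrist_force: [-0.2, -1.3, 0.5]
finger_gap: 0.0001
grip_force: 0.0
```

Request:
drive_tool([
  [0.007,0,0],
  [0.014,0,0],
  [0.021,-0.001,0],
  [0.028,-0.002,0],
  [0.035,-0.003,0],
  [0.042,-0.004,0],
  [0.049,-0.004,0],
  [0.056,-0.004,0],
  [0.062,-0.004,0],
  [0.066,-0.003,0],
  [0.07,-0.002,0],
  [0.07,-0.002,0],
], turn=[0,0,0,0,0,0,0,0,0,0,0,0])

```text
clock: 39.43
eef_pos: [0.4936, -0.1045, 0.1567]
orientation: [2.221, 2.222, -0.0]
wrist_force: [0.0, 0.4, 0.7]
finger_gap: -0.0001
grip_force: 0.0
```

Request:
drive_tool([
  [0.002,0,0],
  [0.004,0,0],
  [0.004,0,0],
], turn=[0,0,0])

```text
clock: 39.68
eef_pos: [0.4934, -0.101, 0.1567]
orientation: [-2.221, -2.222, 0.0]
wrist_force: [-0.3, -0.9, 0.1]
finger_gap: 0.0004
grip_force: 0.0
```

Request:
drive_tool([
  [0.002,0,0],
  [0.003,0,0],
  [0.003,0,0],
], turn=[0,0,0])

```text
clock: 39.93
eef_pos: [0.4933, -0.098, 0.1567]
orientation: [-2.221, -2.222, 0.0]
wrist_force: [-0.3, 0.1, 0.2]
finger_gap: 0.0005
grip_force: 0.0
```

Run:
```python
from h import *
s=observe(); print(s["eef_pos"],s["wrist_force"]); 
for nm in("wrist","scene"):
    im=snapshot(nm); h=cv2.cvtColor(im,cv2.COLOR_RGB2HSV); m=cv2.inRange(h,(0,170,80),(6,255,255))|cv2.inRange(h,(174,170,80),(180,255,255))
    n,l,st,c=cv2.connectedComponentsWithStats(m)
    for i in range(1,n):
        if st[i,4]>25: print(nm,st[i],c[i])
    for th in (0,.35,.5,.6,.7):
        a=np.radians(207.5)-th; print(th,proj(nm,[.571+.08*np.cos(a),-.1007+.08*np.sin(a),.182]))
    print("pin",proj(nm,[.571,-.1007,.14]))
```

```text
[ 0.49334712 -0.09802682  0.15669862] [-0.34424938  0.1362704   0.17463785]
0 [271.29420107 296.68177787]
0.35 [257.7151819  261.36422893]
0.5 [256.48354941 243.38457231]
0.6 [257.44660196 230.68609974]
0.7 [259.92821593 217.58237298]
pin [367.85970398 214.60803282]
scene [ 65 100  13   6  49] [ 71.18367347 102.36734694]
scene [  0 136  18  19 145] [  5.6        141.96551724]
scene [271 180   8  12  49] [275.3877551  185.71428571]
scene [345 189  61  11 215] [368.11627907 194.11162791]
scene [360 198  45   8  94] [381.43617021 201.64893617]
scene [414 234   9   7  35] [418.02857143 237.08571429]
scene [413 241  41  15 164] [435.87195122 248.28658537]
scene [238 323  40  16 236] [256.08474576 329.89830508]
scene [430 342  35  19 261] [445.09195402 351.23371648]
scene [336 346  84  38 737] [384.807327   362.68385346]
scene [464 354  10  10  47] [469.4893617  358.12765957]
0 [276.51871159 183.04235621]
0.35 [269.321682   183.00970225]
0.5 [266.33932478 182.61657553]
0.6 [264.44045056 182.23424506]
0.7 [262.63714112 181.76094848]
pin [273.10285302 182.37233032]
```

Run:
```python
from h import *
red=lambda im:((im[...,0]>110)&(im[...,1]<60)&(im[...,2]<60)).astype(np.uint8)
for nm,im in(("old",np.load("scene2.npy")),("now",snapshot("scene"))):
    m=red(im)[165:205,240:300]; ys,xs=np.nonzero(m); print(nm,len(xs),xs.min()+240,xs.max()+240,ys.min()+165,ys.max()+165,xs.mean()+240,ys.mean()+165)
    print("\n".join("".join(".#"[v] for v in r) for r in m[8:32,20:45]))
for nm,im in(("wrist",snapshot("wrist")),):
    m=((im[...,0].astype(int)-im[...,1]>70)).astype(np.uint8); n,l,st,c=cv2.connectedComponentsWithStats(m)
    print([(st[i].tolist(),c[i].round()) for i in range(1,n) if st[i,4]>40])
for n in ("top",):
    im=snapshot(n); m=((im[...,0].astype(int)-im[...,1]>80)).astype(np.uint8); N,l,st,c=cv2.connectedComponentsWithStats(m)
    print([(st[i].tolist(),c[i].round()) for i in range(1,N) if st[i,4]>10 and 200<c[i][0]<330 and 130<c[i][1]<220])
    print(proj(n,[.498,-.139,.182]),proj(n,[.492,-.083,.182]),proj(n,[.571,-.1007,.14]))
```

```text
old 28 271 278 180 189 274.32142857142856 183.39285714285714
.........................
.........................
.........................
.........................
.........................
.........................
.........................
...........#...#.........
...........#####.........
............####.........
.............##..........
.............######......
.............######......
..............#..........
..............#..........
.........................
...............#.........
.........................
.........................
.........................
.........................
.........................
.........................
.........................
now 27 271 278 180 187 274.2962962962963 183.1851851851852
.........................
.........................
.........................
.........................
.........................
.........................
.........................
...........#...#.........
...........#####.........
............####.........
.............##..........
.............######......
.............######......
..............#..........
..............#..........
.........................
.........................
.........................
.........................
.........................
.........................
.........................
.........................
.........................
[([40, 178, 7, 25, 54], array([ 43., 191.])), ([288, 208, 95, 62, 1622], array([332., 240.])), ([29, 244, 11, 26, 76], array([ 34., 256.])), ([56, 258, 22, 42, 155], array([ 65., 278.])), ([45, 290, 16, 24, 143], array([ 52., 301.])), ([0, 315, 8, 15, 80], array([  3., 322.]))]
[]
[287.12666917 189.45768035] [269.46068775 191.80688408] [273.82528166 169.32212646]
```

Run:
```python
from h import *
a=snapshot("wrist"); sc=snapshot("scene")
A=cv2.resize(a[160:320,220:400],(400,356),interpolation=cv2.INTER_CUBIC); C=cv2.resize(sc[140:211,230:310],(400,356),interpolation=cv2.INTER_CUBIC)
crop("wrist",0,0,800,356,1,"n.png",np.hstack([A,C]))
print((proj("scene",observe()["eef_pos"])-[230,140])*5)
```

```text
[181.76677904 239.55717962]
```

View pics/n.png

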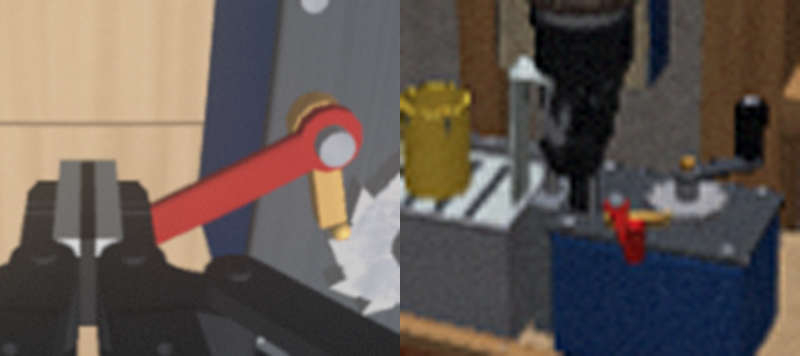

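Run:
```python
from h import *
im=snapshot("scene").astype(int); old=np.load("scene2.npy").astype(int); d=abs(im-old).sum(2)
for r in range(172,200): print(r," ".join("%3d"%v for v in d[r,255:285]))
```

```text
172   3  11   4   4  70 189 142 144 208 231 183 165 167 191 166  87   6  11  20  21  15   3  12   6  13  25   5   3  15  20
173  13  10   4   5  14 163 202 152 179 197 170 227 191 175 107  16  10  12   6   4   9   9  16   5  17  18  11   3   3   4
174   8  10  15   5  10  71 121 143 186 200 193 222 182 164 110   4   4  10   5  14   8  13   3  11   8   6   5   3   1   9
175   4   4   7  13  10   7  70  53  71 229 189 178 170  36  61   3   9  10   5  18   4   4  13  11  11  13  22  12   3  15
176   6   7  25  19  16   3   5  15  49 267 105 121  89  24  46   4   7   6   5   7   6   4   5   2  17   5   7   6  22  12
177  10  24   1  11   2   5  16  13  94 231  76 148 107  42  50  10  10  26   1   4   9   5   2   1  12   7   4   1  13  13
178   2   6  11   9   8   8  22  11  51 146 180 180  78  41  71   6   2  24   3   8   5  11  11   3  12  33  15   9   9   5
179  15  17  18   6  20   4  14  14  10 173 178 149 106  24  67   3  10   3   5   8  13   7  10   5   4  61   6   9  10  16
180  22   7   5   6   3   9  24   5   6 169 154 184 116  42  72  13   5   2  19   4  12   2   5  16  26  56 
[... 1671 characters left out ...]
  18  13   2   4  16  23   6  12  15   5  15  21   9  21   6   3   8   5   2  15
195   8  12  11   6  14   7   8  25  19   6   9   9   2   7   4   3   8   5   6  12   7  19   7   5  13   5  10   4  23  18
196   5   0   6   9   8   8   0   7   6   5   9   6   6   7  11  16   2   3   7  18  10   9   5   6   9   8  11  11   9   6
197   4  15   7   4   5   4   5   6  11  10  12  28   7  12   9   7  12   8  23   7  24  14   4   3   8   5  13   8   3  19
198  18  30   3   2  10   6   2  12   4  16  16  12   7  11   9  13  10   5   4   7   7  14   3   7   2  10   5  16   4  14
199  13   7   9  12   8   4  25   5   7  13   9   2  17  11   4   9   7  12   6  10  12   5  13  13   8  13   4  23  28  19
```

Run:
```python
from h import *
p=observe()["eef_pos"]; c=camera_info("wrist"); print(-c["R"].T@c["t"]-p)
for dz in (0,.01,.02,.03,.04): print(dz,proj("wrist",p+[0,.011,dz],c),proj("wrist",p+[0,-.011,dz],c),proj("scene",p+[0,0,dz]))
```

```text
[-0.00076837  0.08008122  0.17135466]
0 [260.56392984 206.65208057] [260.51608907 237.97162361] [266.35249773 187.91531896]
0.01 [260.63122176 212.98617715] [260.5752734  245.50378276] [266.33510136 185.70253125]
0.02 [260.70548137 220.02018496] [260.63975953 253.77849995] [266.31761216 183.4779358 ]
0.03 [260.78774544 227.86754483] [260.71016718 262.89635013] [266.30002938 181.24143785]
0.04 [260.87923627 236.66489488] [260.7871826  272.97304527] [266.28235228 178.99294162]
```

`n.png` shows the red lever still at its starting angle, from pin (335,147) to (150,225). Wrist and scene both put the real fingertips about 31 mm behind the stated TCP (z ≈ 0.188), so they passed just over the handle, which tops out at 0.182. I'll go back and push with the TCP 30 mm lower.

Request:
drive_tool([
  [0,0,-0.02],
  [0,0,-0.03],
  [-0.03,0.002,-0.03],
  [-0.06,0.002,-0.03],
  [-0.077,0.002,-0.03],
  [-0.077,0.002,-0.03],
  [-0.077,0.002,0],
  [-0.077,0.002,0.028],
  [-0.077,0.002,0.028],
  [-0.077,0.002,0.028],
], turn=[0,0,0,0,0,0,0,0,0,0])

```text
clock: 41.17
eef_pos: [0.495, -0.1747, 0.1286]
orientation: [-2.22, -2.221, 0.001]
wrist_force: [0.3, 0.0, 0.9]
finger_gap: 0.0001
grip_force: 0.0
```

Request:
drive_tool([
  [0.008,0,0],
  [0.014,0,0],
  [0.018,0,0],
  [0.022,-0.001,0],
  [0.026,-0.001,0],
  [0.03,-0.002,0],
  [0.034,-0.002,0],
  [0.038,-0.002,0],
  [0.038,-0.002,0],
], turn=[0,0,0,0,0,0,0,0,0])

```text
clock: 41.92
eef_pos: [0.4934, -0.1364, 0.1287]
orientation: [-2.221, -2.222, -0.0]
wrist_force: [-0.7, -0.3, 0.9]
finger_gap: 0.0002
grip_force: 0.0
```

```bash
cat >> h.py <<'E'
def lever():
    im=snapshot("scene"); m=((im[...,0]>110)&(im[...,1]<60)&(im[...,2]<60))[165:205,240:300]
    print("\n".join("".join(".#"[int(v)] for v in r) for r in m[8:30,10:45]))
E
python3 -c "
from h import *
lever()"
```

```text
...................................
...................................
...................................
...................................
...................................
...................................
...................................
...................................
...................................
...................................
....................###............
...................####............
....................###............
...................................
...................................
...................................
...................................
...................................
...................................
...................................
...................................
...................................
```

The lever is moving now. Continuing to its stop.

Request:
drive_tool([
  [0.004,0,0],
  [0.008,0,0],
  [0.012,0,0],
  [0.016,0,0],
  [0.02,0,0],
  [0.024,0,0],
  [0.028,0,0],
  [0.031,0.001,0],
  [0.034,0.001,0],
  [0.034,0.001,0],
], turn=[0,0,0,0,0,0,0,0,0,0])

```text
clock: 42.8
eef_pos: [0.4946, -0.1034, 0.1288]
orientation: [2.22, 2.221, -0.001]
wrist_force: [-0.4, -5.6, -1.8]
finger_gap: -0.0001
grip_force: 2.9
```

Request:
drive_tool([
  [0.002,0,0],
  [0.003,0,0],
  [0.003,0,0],
], turn=[0,0,0])

```text
clock: 43.05
eef_pos: [0.4947, -0.1027, 0.1289]
orientation: [2.219, 2.218, -0.005]
wrist_force: [-0.4, -26.6, -3.7]
finger_gap: 0.0002
grip_force: 13.4
```

```bash
python3 -c "
from h import *
lever()"
```

```text
...................................
...................................
...................................
...................................
...................................
...................................
...................................
.........................#.........
.....................##.##.........
.............#.......####..........
...........####......##............
............###....................
...................................
...................................
...................................
...................................
...................................
...................................
...................................
...................................
...................................
...................................
```

The lever handle is at scene px (262,183), the predicted 0.7 rad position, and presses on its stop with 27 N. Backing off and fixing the crank geometry from the wrist reading.

Request:
drive_tool([
  [-0.02,0,0],
  [-0.05,0,0],
  [-0.08,0,0],
  [-0.08,0,-0.04],
  [-0.08,0,-0.08],
  [-0.08,0,-0.12],
  [-0.08,0,-0.16],
  [-0.08,0,-0.19],
  [-0.08,0.04,-0.19],
  [-0.08,0.08,-0.19],
  [-0.08,0.12,-0.19],
  [-0.08,0.15,-0.19],
], turn=[0,0,0,0,0,0,0,0,0,0,0,0], jaw=0)

```text
clock: 44.1
eef_pos: [0.6469, -0.1794, 0.318]
orientation: [-2.22, -2.222, -0.001]
wrist_force: [-1.0, -1.1, -0.6]
finger_gap: 0.0002
grip_force: 0.0
```

Run:
```python
from h import *
s=observe();print(s["eef_pos"],s["joint_positions"]); lever()
# m.png camera
c=camera_info("wrist"); R=Rn.from_rotvec([2.221,2.221,0]).as_matrix(); Rn_=np.array(c["R"])
C=np.array([.4955-.0008,-.1747+.0801,.2992+.1714]); c["t"]=-Rn_@C
for nm,u,v,z in(("axle",331,156,.17),("axle",331,156,.18),("knob",376,212,.222),("pin",285,106,.145),("handle",217,146,.182)): print(nm,z,at("wrist",u/1.05+56,v/1.05,z,c))
# now: dark knob & bright centre
c=camera_info("wrist"); im=snapshot("wrist"); np.save("wk.npy",im); 
print("pred knob",proj("wrist",[.648,-.191,.222],c),"axle",proj("wrist",[.6145,-.1485,.175],c),"t",c["t"])
u,v=proj("wrist",[.648,-.191,.222],c).astype(int)
m=(im[v-40:v+41,u-40:u+41].max(2)<70).astype(np.uint8); n,l,st,ce=cv2.connectedComponentsWithStats(m)
print([(st[i].tolist(),(ce[i]+[u-40,v-40]).round(1)) for i in range(1,n) if st[i,4]>60])
h=cv2.cvtColor(im,cv2.COLOR_RGB2HSV); m=cv2.inRange(h,(10,120,120),(28,255,255)); n,l,st,ce=cv2.connectedComponentsWithStats(m)
print([(st[i].tolist(),ce[i].round(1)) for i in range(1,n) if st[i,4]>15 and np.hypot(*(ce[i]-[u,v]))<150])
```

```text
[ 0.646928   -0.17935136  0.31796517] [-3.85388757e-01  3.54950880e-01  9.55137203e-01  5.79055276e-04
  1.83165809e+00 -3.86019772e-01]
...................................
...................................
...................................
...................................
...................................
...................................
...................................
.....................#...#.........
.....................##.##.........
............##......#####..........
...........####....####............
............###..#####.............
................####...............
...............####................
...............###.................
...............##..................
...................................
...................................
...................................
...................................
...................................
...................................
axle 0.17 [ 0.61439812 -0.14882649  0.17      ]
axle 0.18 [ 0.61041615 -0.14702255  0.18      ]
knob 0.222 [ 0.64690108 -0.19066258  0.222     ]
pin 0.145 [ 0.56882191 -0.10114568  0.145     ]
handle 0.182 [ 0.49744482 -0.1392777   0.182     ]
pred knob [257.99183033 192.29247899] axle [226.70485913 139.86693041] t [-0.64820006 -0.24796944  0.43276519]
[([27, 17, 24, 24, 263], array([255. , 176.9]))]
[([188, 103, 14, 25, 172], array([194.8, 115.3])), ([220, 135, 9, 9, 50], array([224.1, 139.3]))]
```

Axle is at (0.6125,−0.148) and knob at (0.647,−0.1905), so the radius is 54.7 mm, which agrees with the given 55. Opening over the knob.

Request:
drive_tool([
  [-0.005,0,0],
  [-0.01,0,0],
  [-0.01,0,0],
  [-0.01,0,0],
  [-0.01,0,0],
  [-0.01,0,0],
  [-0.01,0,0],
], turn=[0,0,0,0,0,0,0], jaw=1, squeeze=60)

```text
clock: 44.78
eef_pos: [0.6442, -0.19, 0.3192]
orientation: [2.221, 2.221, 0.0]
wrist_force: [0.1, 0.3, -0.2]
finger_gap: 0.0832
grip_force: 0.0
```

Request:
drive_tool([
  [0,0.003,0.03],
  [0,0.003,0.06],
  [0,0.003,0.09],
  [0,0.003,0.115],
  [0,0.003,0.135],
  [0,0.003,0.15],
  [0,0.003,0.158],
  [0,0.003,0.162],
  [0,0.003,0.162],
  [0,0.003,0.162],
], turn=[0,0,0,0,0,0,0,0,0,0])

```text
clock: 45.62
eef_pos: [0.6477, -0.1902, 0.1578]
orientation: [2.22, 2.221, 0.001]
wrist_force: [0.7, -0.1, 0.5]
finger_gap: 0.0855
grip_force: 0.0
```

Request:
drive_tool([
  [0,0,0],
  [0,0,0],
  [0,0,0],
  [0,0,0],
  [0,0,0],
  [0,0,0],
  [0,0,0],
  [0,0,0],
], turn=[0,0,0,0,0,0,0,0], jaw=0, squeeze=60)

```text
clock: 46.28
eef_pos: [0.6475, -0.1899, 0.1571]
orientation: [2.221, 2.222, 0.0]
wrist_force: [-2.4, 2.7, 5.3]
finger_gap: 0.025
grip_force: 58.6
```

Gripped (gap 25 mm). Winding up about 24° counter-clockwise so the pawl jumps out.

Request:
drive_tool([
  [0.0032,0.0036,0],
  [0.0067,0.0069,0],
  [0.0104,0.0099,0],
  [0.0144,0.0125,0],
  [0.0178,0.0144,0],
  [0.0178,0.0144,0],
  [0.0178,0.0144,0],
], turn=[0,0,0,0,0,0,0])

```text
clock: 46.87
eef_pos: [0.6616, -0.1729, 0.1571]
orientation: [2.221, 2.221, -0.002]
wrist_force: [-5.6, -3.8, 5.7]
finger_gap: 0.0246
grip_force: 58.9
```

```bash
cat > arc.py <<'E'
import sys,numpy as np
from cell import observe
s=observe(); p=s["eef_pos"]; v=p[:2]-[.6125,-.148]; print(p,np.hypot(*v),np.degrees(np.arctan2(v[1],v[0])),s["wrist_force"],s["grip_force"])
a0,step,n=map(float,sys.argv[1:4]); r=.055; a=np.radians(a0); b=np.radians(a0-step*np.arange(1,int(n)+1))
print([[round(float(r*(np.sin(t)-np.sin(a))),4),round(float(r*(np.cos(t)-np.cos(a))),4),0] for t in b])
E
python3 arc.py -27 9 12
```

```text
[ 0.66158301 -0.17286134  0.157146  ] 0.05502025219266211 -26.862956661579485 [-5.57656414 -3.82697671  5.67778095] 58.89798939228058
[[-0.0074, -0.0045, 0], [-0.0139, -0.0101, 0], [-0.0195, -0.0167, 0], [-0.024, -0.024, 0], [-0.0273, -0.032, 0], [-0.0294, -0.0404, 0], [-0.03, -0.049, 0], [-0.0294, -0.0576, 0], [-0.0273, -0.066, 0], [-0.024, -0.074, 0], [-0.0195, -0.0813, 0], [-0.0139, -0.0879, 0]]
```

The radius is 55.0 mm and the load pulls about 6 N clockwise on the hand. Lowering slowly.

Request:
drive_tool([
  [-0.0074,-0.0045,0],
  [-0.0139,-0.0101,0],
  [-0.0195,-0.0167,0],
  [-0.024,-0.024,0],
  [-0.0273,-0.032,0],
  [-0.0294,-0.0404,0],
  [-0.03,-0.049,0],
  [-0.0294,-0.0576,0],
  [-0.0273,-0.066,0],
  [-0.024,-0.074,0],
  [-0.0195,-0.0813,0],
  [-0.0139,-0.0879,0],
], turn=[0,0,0,0,0,0,0,0,0,0,0,0])

```text
clock: 47.87
eef_pos: [0.5736, -0.1855, 0.1571]
orientation: [-2.221, -2.222, -0.001]
wrist_force: [-0.2, 8.4, 5.4]
finger_gap: 0.0246
grip_force: 59.0
```

```bash
python3 arc.py -135 9 12
```

```text
[ 0.57359154 -0.1855376   0.15712488] 0.054064217341347955 -136.02733947463798 [-0.22187128  8.35452061  5.36913288] 58.96969735622406
[[0.0066, -0.0056, 0], [0.0139, -0.0101, 0], [0.0219, -0.0134, 0], [0.0303, -0.0154, 0], [0.0389, -0.0161, 0], [0.0475, -0.0154, 0], [0.0559, -0.0134, 0], [0.0639, -0.0101, 0], [0.0712, -0.0056, 0], [0.0778, -0.0, 0], [0.0834, 0.0066, 0], [0.0879, 0.0139, 0]]
```

Request:
drive_tool([
  [0.0066,-0.0056,0],
  [0.0139,-0.0101,0],
  [0.0219,-0.0134,0],
  [0.0303,-0.0154,0],
  [0.0389,-0.0161,0],
  [0.0475,-0.0154,0],
  [0.0559,-0.0134,0],
  [0.0639,-0.0101,0],
  [0.0712,-0.0056,0],
  [0.0778,0,0],
  [0.0834,0.0066,0],
  [0.0879,0.0139,0],
], turn=[0,0,0,0,0,0,0,0,0,0,0,0])

```text
clock: 48.87
eef_pos: [0.5887, -0.0974, 0.1572]
orientation: [2.22, 2.222, 0.003]
wrist_force: [5.4, 2.1, 3.3]
finger_gap: 0.0245
grip_force: 59.1
```

```bash
python3 arc.py 117 9 12
```

```text
[ 0.58871832 -0.09743223  0.15724679] 0.05588083470745966 115.18728511203996 [5.39345954 2.11528032 3.27260167] 59.06190812587738
[[0.0033, 0.008, 0], [0.0053, 0.0164, 0], [0.006, 0.025, 0], [0.0053, 0.0336, 0], [0.0033, 0.042, 0], [-0.0, 0.0499, 0], [-0.0045, 0.0573, 0], [-0.0101, 0.0639, 0], [-0.0167, 0.0695, 0], [-0.024, 0.074, 0], [-0.032, 0.0773, 0], [-0.0404, 0.0793, 0]]
```

Request:
drive_tool([
  [0.0033,0.008,0],
  [0.0053,0.0164,0],
  [0.006,0.025,0],
  [0.0053,0.0336,0],
  [0.0033,0.042,0],
  [0,0.0499,0],
  [-0.0045,0.0573,0],
  [-0.0101,0.0639,0],
  [-0.0167,0.0695,0],
  [-0.024,0.074,0],
  [-0.032,0.0773,0],
  [-0.0404,0.0793,0],
], turn=[0,0,0,0,0,0,0,0,0,0,0,0])

```text
clock: 49.87
eef_pos: [0.6677, -0.14, 0.1572]
orientation: [2.22, 2.22, -0.001]
wrist_force: [-3.8, -5.3, 4.9]
finger_gap: 0.0245
grip_force: 59.3
```

```bash
python3 arc.py 9 8 12
```

```text
[ 0.66772135 -0.13996856  0.15717737] 0.05580234017184487 8.275123994652958 [-3.76158549 -5.27790539  4.90312219] 59.29100811481476
[[-0.0076, 0.0007, 0], [-0.0153, 0.0003, 0], [-0.0228, -0.0012, 0], [-0.0301, -0.0037, 0], [-0.0369, -0.0072, 0], [-0.0432, -0.0116, 0], [-0.0488, -0.0168, 0], [-0.0537, -0.0228, 0], [-0.0576, -0.0294, 0], [-0.0606, -0.0364, 0], [-0.0626, -0.0438, 0], [-0.0635, -0.0514, 0]]
```

Request:
drive_tool([
  [-0.0076,0.0007,0],
  [-0.0153,0.0003,0],
  [-0.0228,-0.0012,0],
  [-0.0301,-0.0037,0],
  [-0.0369,-0.0072,0],
  [-0.0432,-0.0116,0],
  [-0.0488,-0.0168,0],
  [-0.0537,-0.0228,0],
  [-0.0576,-0.0294,0],
  [-0.0606,-0.0364,0],
  [-0.0626,-0.0438,0],
  [-0.0635,-0.0514,0],
], turn=[0,0,0,0,0,0,0,0,0,0,0,0])

```text
clock: 50.87
eef_pos: [0.615, -0.2021, 0.1571]
orientation: [-2.221, -2.221, 0.0]
wrist_force: [-5.4, 6.6, 6.7]
finger_gap: 0.0251
grip_force: 59.7
```

```bash
python3 arc.py -87 4 12
```

```text
[ 0.61500236 -0.20207438  0.15706264] 0.05413224859831454 -87.35045143441103 [-5.43753926  6.6110523   6.684414  ] 59.7020548582077
[[-0.0001, -0.0038, 0], [0.0001, -0.0077, 0], [0.0006, -0.0115, 0], [0.0013, -0.0153, 0], [0.0023, -0.019, 0], [0.0036, -0.0226, 0], [0.0051, -0.0261, 0], [0.0068, -0.0295, 0], [0.0088, -0.0328, 0], [0.011, -0.036, 0], [0.0134, -0.039, 0], [0.016, -0.0418, 0]]
```

Request:
drive_tool([
  [-0.0001,-0.0038,0],
  [0.0001,-0.0077,0],
  [0.0006,-0.0115,0],
  [0.0013,-0.0153,0],
  [0.0023,-0.019,0],
  [0.0036,-0.0226,0],
  [0.0051,-0.0261,0],
  [0.0068,-0.0295,0],
  [0.0076,-0.031,0],
  [0.0076,-0.031,0],
], turn=[0,0,0,0,0,0,0,0,0,0])

```text
clock: 51.7
eef_pos: [0.5863, -0.195, 0.1573]
orientation: [2.218, 2.219, 0.003]
wrist_force: [13.0, -1.8, -0.9]
finger_gap: 0.0248
grip_force: 59.5
```

```bash
python3 arc.py -121 2 8
```

```text
[ 0.58626    -0.19499744  0.15729005] 0.05382654485095878 -119.17586001253373 [12.96455933 -1.81022903 -0.90078292] 59.471299052238464
[[0.001, -0.0016, 0], [0.0021, -0.0032, 0], [0.0032, -0.0048, 0], [0.0044, -0.0063, 0], [0.0056, -0.0078, 0], [0.0069, -0.0092, 0], [0.0083, -0.0106, 0], [0.0096, -0.0119, 0]]
```

Request:
drive_tool([
  [0.0005,-0.0008,0],
  [0.0005,-0.0008,0],
  [0.0005,-0.0008,0],
], turn=[0,0,0])

```text
clock: 51.95
eef_pos: [0.5861, -0.1949, 0.1573]
orientation: [2.218, 2.218, 0.004]
wrist_force: [18.3, -4.8, -2.2]
finger_gap: 0.0249
grip_force: 59.3
```

It's on the stop: force is rising with no movement. Releasing and backing up.

Request:
drive_tool([
  [-0.0005,0.0015,0],
  [-0.0005,0.0015,0],
  [-0.0005,0.0015,0],
  [-0.0005,0.0015,0],
  [-0.0005,0.0015,0],
  [-0.0005,0.0015,0],
  [-0.0005,0.0015,-0.02],
  [-0.0005,0.0015,-0.05],
  [-0.0005,0.0015,-0.09],
  [-0.0005,0.0015,-0.13],
  [-0.0005,0.0015,-0.17],
  [-0.0005,0.0015,-0.2],
], turn=[0,0,0,0,0,0,0,0,0,0,0,0], jaw=1)

```text
clock: 52.95
eef_pos: [0.5852, -0.1944, 0.3604]
orientation: [2.219, 2.22, 0.001]
wrist_force: [0.6, -1.1, 0.4]
finger_gap: 0.0855
grip_force: 0.0
```

Request:
drive_tool([
  [-0.04,-0.01,-0.02],
  [-0.08,-0.02,-0.02],
  [-0.12,-0.03,-0.02],
  [-0.15,-0.04,-0.02],
  [-0.15,-0.04,-0.02],
  [-0.15,-0.04,-0.02],
], turn=[0,0,0,0,0,0])

```text
clock: 53.45
eef_pos: [0.5447, -0.3463, 0.3761]
orientation: [-2.224, -2.218, 0.0]
wrist_force: [-0.0, 0.0, -0.6]
finger_gap: 0.0855
grip_force: 0.0
```

Run:
```python
from h import *
lever()
im=snapshot("scene"); t=snapshot("top"); np.save("end.npy",im)
hs=lambda i,lo,hi:cv2.connectedComponentsWithStats(cv2.inRange(cv2.cvtColor(i,cv2.COLOR_RGB2HSV),lo,hi))
for nm,i in(("scene",im),("top",t)):
    for col,lo,hi,p in(("blue",(105,150,60),(125,255,255),(.6235,.227)),("yel",(23,120,60),(34,255,255),(.619,.077))):
        n,l,st,c=hs(i,lo,hi); a=proj(nm,[*p,.018]);b=proj(nm,[*p,.1]); mid=(a+b)/2
        print(nm,col,"bottom/top pred",a.round(),b.round(),[(st[k].tolist(),c[k].round(1)) for k in range(1,n) if st[k,4]>30 and np.hypot(*(c[k]-mid))<25])
    print("white",proj(nm,[.6213,.152,.1]).round(), i[tuple(proj(nm,[.6213,.152,.1]).round().astype(int)[::-1])])
# knob now
c=camera_info("top"); k=proj("top",[.6125-.0266,-.148-.0482,.222]); u,v=k.astype(int); print("knob pred",k, t[v-4:v+5,u-4:u+5].mean(2).min())
p=proj("scene",[.44,.29,.16]).astype(int); o=np.load("scene2.npy"); print("brush",abs(im[p[1]-10:p[1]+25,p[0]-6:p[0]+7].astype(int)-o[p[1]-10:p[1]+25,p[0]-6:p[0]+7]).mean(), im[p[1],p[0]])
```

```text
...................................
...................................
...................................
...................................
...................................
...................................
...................................
.....................#...#.........
.....................##.##.........
............##......#####..........
...........####...#####............
............###..####..............
................####...............
...............####................
...............###.................
...............##..................
...................................
...................................
...................................
...................................
...................................
...................................
scene blue bottom/top pred [207. 189.] [206. 173.] [([200, 172, 13, 5, 51], array([206.4, 173.7]))]
scene yel bottom/top pred [238. 195.] [237. 179.] []
white [221. 176.] [108 108 106]
top blue bottom/top pred [182. 163.] [178. 159.] [([171, 153, 17, 17, 204], array([179.6, 160.9]))]
top yel bottom/top pred [223. 163.] [221. 159.] [([214, 152, 17, 19, 232], array([222.3, 161.1]))]
white [199. 159.] [25 24 25]
knob pred [305.55326491 159.13348912] 4.666666666666667
brush 14.038827838827839 [105 104  96]
```

Run:
```python
from h import *
s=observe(); print(s["clock"],s["wrist_force"]); print(finish_job())
```

```text
53.6 [-0.63508615 -0.31690092 -0.25410496]
the job is handed in; nothing more can be done
None
```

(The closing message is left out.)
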